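# Daily check of the density meter on its reference plates

### The arm

A 6-joint arm with a two-finger parallel gripper is mounted at the origin on a cart in front of the work surface, level with it; the furniture and walls round the work are solid. World frame = base frame: x ahead of the robot, y to its left, z up, the work surface at z = 0. Lengths are in m, angles in rad, forces in N, time in s.
With the tool pointing down it reaches from about 0.35 to 0.975 m from the base axis. Payload 4.9 kg.
Tool frame: the origin (TCP) lies midway between the tips of the shut fingers; the grasp point (between the pads) lies 19 mm behind it; x points along the fingers, z is the direction in which the jaws open and shut, and the axes are right-handed (so a half turn about x gives the same grasp; the last joint's range is limited). The gripper opens to 85 mm and grips with 20 to 120 N. Pads are 22 mm wide; open, the fingers measure 114 mm over their backs; the gripper's body (76 mm by 85 mm) begins 54 mm behind the grasp point. The pads swing forward as they close: fully open they stand 13 mm farther back than shut.
Start: joints at [-1.299, 0.053, 1.613, -0, 1.476, -0.119], TCP at [0.238, -0.578, 0.231] pointing down, gripper open.
Joint ranges: [-3.01, 3.01], [-1.01, 2.22], [0.06, 2.58], [-1.02, 4.17], [0.09, 2.62], [-3.14, 3.14]. Speed limits (rad/s): [2.57, 2.57, 3.14, 3.14, 3.14, 3.14].

### API

Orientations are given as a rotation vector (axis times angle).
In Python, from plant import bot gives the robot as it stands. The module is installed in compiled form; this text tells all that it offers.
- The arm moves only by the shell command python3 -m handwheel 'ROWS' [FORCE]. ROWS is JSON, one flat list of numbers, 7 for each row, row after row: the closure in counts, from 0 (fully open) to 255 (shut), then the shift along the tool's x, y, z in cm, then the turn, a rotation vector about the tool's x, y, z in degrees. In form: [jaw, dx, dy, dz, rx, ry, rz, jaw, dx, dy, dz, rx, ry, rz, ...]. A call has 1 to 5 rows; each row is the pose to reach, as a shift and turn from the pose commanded when the call began, along the tool's axes at that moment; what a row does not reach only later rows make up. A row lasts 1/12 s, in which the tool goes at most 41.7 mm and 7.16 degrees, less where a joint would pass 70% of its speed; a pose out of reach is approached as far as the arm can. A call with a gripper value outside its range is refused whole. The fingers move at their own pace and stop on an object; FORCE is the grip in N (left out, the last holds). Time passes only in rows, so rows that repeat a pose let the fingers close. It gives the time, the measured TCP pose, the force and the opening at its end, in the units of the state.
- bot.sense(): the state, without advancing time (a new reading comes with each control period).
- bot.camera(name): name is "scene" or "top" or "wrist"; returns a dict with "color" (420x560x3 uint8, blue, green, red), "depth" (420x560 float32, m along the optical axis (not along the pixel's ray), 0 where there is no reading), "fovy" (degrees; the focal length in pixels is half the picture's height over the tangent of half this angle, whatever the lens; pixels are square), "cx", "cy" (the principal point, pixels), "pose" (4x4, takes a point from camera to world coordinates); the wrist camera has in their place "tool_from_camera" (4x4, takes a point from camera to tool coordinates, whose origin is the TCP and whose axes are the tool frame's). Camera axes: x right, y up, looking along -z (the intrinsics and any distortion apply to the point x, -y, -z); pixel columns grow to the right and rows downward; lengths in m; the calibration is good to about 2 mm. A picture is of the moment at which its call begins: read the wrist's pose just before it.
- bot.sign_off(): hands the job in, once; it reports no verdict.
The state is a dict: "time_s": time; "joints": joint angles; "joint_velocities": joint speeds; "tau": joint torques, N m; "tool_pos": TCP position; "orientation": TCP orientation; "contact_force": force on the tool from outside, world axes, zero at the start; "torque": the same for the moment, N m; "opening": finger opening in m.
Only numpy, scipy, OpenCV 4.12 (cv2) and the standard library are available. Lean on these libraries where they do the work, as an engineer would, in place of code of your own. Each camera call takes 0.05 s, during which the arm holds its last target.

### The job

Daily check of the hand-held density meter: lay the plain orange-brown reference plate in the plate holder between its end cheeks and then the white plate squarely on top of it, edges flush, with its blue ring facing up. Then take the yellow meter out of its charging cradle and hold it upright on the white plate, its broad sides parallel to the plates' long edges and its nose inside the ring, pressed down gently so far that the red band of the sprung nose has gone into the housing but some of the white band still shows. Finish while holding it there like that, without letting go, and do not disturb the other things on the worktop.

Things in the scene. Friction and masses are not known exactly. Their poses are not given: they have to be found in the camera images.
- holder: fixed plate holder: dark steel foot 92 x 138 x 6 mm, grey pedestal 56 x 90 mm, a black cheek 36 mm wide at each end (along y), inner faces 96 mm apart, so a 90 mm plate has 3 mm at each end; the long sides (x) are open for fingers. Origin: middle of the foot's underside; x across the plates, y along them, z up. Seated plates have their origin 24 mm (lower) and 42 mm (upper) above it
- pedestal (a point): middle of the pedestal's flat top, 24 mm above the worktop; the end cheeks rise 26 mm above it, their top 9 mm leaning outward as a lead-in. Plates are centred over it
- plate_plain: loose orange-brown reference plate without a ring, with a yellow stripe on its end faces, 60 x 90 x 18 mm (x, y, z), 0.11 kg; origin: middle of its underside; x across its 60 mm width, y along its length, z up. Either way round will do
- plate_ring: loose white reference plate with a blue ring on its top, 60 x 90 x 18 mm (x, y, z), 0.11 kg; origin: middle of its underside; x across its 60 mm width, y along its length, z up. Either way round will do
- ring (a point): middle of the blue ring on the top face of the white plate; the ring is 49 mm across outside, 40 mm inside
- cradle: fixed black charging cradle in which the meter stands, foot 84 x 110 mm, socket 52 x 76 mm and 46 mm high; the housing stands 20 mm deep in the socket with 2 mm of play; lift the meter straight up. Origin: middle of its underside, y along the socket's long side
- meter: loose yellow density meter, upright in the cradle, origin 6 mm above the worktop. Housing 36 (x) x 60 (y) x 120 mm (z), dark ribbed grip panels on its broad sides (normal to x), gripped across the 36 mm; 0.26 kg. Origin: on its axis at the tip of the relaxed nose; z up; housing from z = 20 to 140 mm, grip panels from 93 to 127 mm, screen on top. Either way round will do
- nose (a joint): how far the sprung round nose (32 mm across) is pushed up into the meter's housing, m: 0 relaxed (20 mm stand out), 0.012 end stop. It needs 2.5 N to start and 0.6 N more per mm (6 N at 6 mm). From the housing down it shows a red band 3 mm high, a white one 6 mm high, then 11 mm of black: red is out of sight from 0.003, white from 0.009
- nose_tip (a point): middle of the nose's flat lower end; moves with the nose
- weight_0: bystander, leave alone: brass check weight with a knob, 30 mm across, 40 mm high; origin: middle of its underside
- weight_1: bystander, leave alone: brass check weight with a knob, 24 mm across, 32 mm high; origin: middle of its underside
- tape_1: bystander, leave alone: roll of grey tape lying flat, 103 mm across, 48 mm high; origin: middle of its underside
- mug: bystander, leave alone: white spotted mug, 82 mm across (114 mm with its handle), 91 mm high; origin: middle of its underside
Things that resemble listed ones, but are neither listed nor needed, are in the scene too. There is more than one size of the plate_plain; the one meant has the size given above.

How it is judged:
By the outcome, as a careful person would: the job done as asked, in the order asked, and still so for the second after the job is handed in, while the arm keeps its last pose, push and grip.
It also fails if it takes over 61 s, if anything falls off the work surface, if the arm or the gripper's body presses on something with over 40 N, if the wrist force passes 120 N, or if a joint passes its speed limit or range.

## Working session

There is one attempt and no reset: what is moved stays moved. The work goes in short steps, Python scripts to look and compute and a shell command to move; the robot and the scene stay as the last step left them, time stands still between calls to the robot, and variables do not carry over. Pictures are saved under pics/ and viewed, and the job is handed in when it is done.

```bash
mkdir -p pics; ls; cat > h.py <<'E'
import numpy as np, cv2, json
from scipy.spatial.transform import Rotation as R
from plant import bot
def grab(n):
    s=bot.sense(); c=bot.camera(n); return s,c
def info(c): return {k:(v if not hasattr(v,'shape') else v.shape) for k,v in c.items()}
E
python3 - <<'E'
from h import *
for n in ["scene","top","wrist"]:
    s,c=grab(n); cv2.imwrite(f"pics/{n}0.png",c["color"]); np.savez(f"{n}0.npz",**c)
    print({k:v for k,v in c.items() if k not in("color","depth")})
print(s)
E
```

```text
pics
{'fovy': 53.72472682050258, 'cx': 271.836841949032, 'cy': 205.6661471918545, 'pose': array([[-0.77547879,  0.47317965, -0.41801157,  0.01442974],
       [-0.6313558 , -0.57618781,  0.51903513,  0.55988234],
       [ 0.00474369,  0.66641476,  0.74556614,  0.9701813 ],
       [ 0.        ,  0.        ,  0.        ,  1.        ]])}
{'fovy': 54.43288209835038, 'cx': 277.1479946677029, 'cy': 212.44447251064648, 'pose': array([[ 0.0198099 ,  0.99060301, -0.13532643,  0.39298827],
       [-0.99973707,  0.0180629 , -0.01412532, -0.09904475],
       [-0.0115482 ,  0.13557066,  0.99070038,  1.19194103],
       [ 0.        ,  0.        ,  0.        ,  1.        ]])}
{'fovy': 58.68312932312888, 'cx': 282.7068838834201, 'cy': 207.58594119653048, 'tool_from_camera': array([[-1.91365728e-03,  3.23557576e-01, -9.46206549e-01,
        -1.42254858e-01],
       [ 7.23397741e-05,  9.46208324e-01,  3.23558037e-01,
         8.41881020e-02],
       [ 9.99998166e-01,  5.50730826e-04, -1.83412453e-03,
         5.24261137e-04],
       [ 0.00000000e+00,  0.00000000e+00,  0.00000000e+00,
         1.00000000e+00]])}
{'time_s': 0.1, 'joints': array([-1.29900389e+00,  5.32876879e-02,  1.61414221e+00, -1.51693383e-05,
        1.47598755e+00, -1.19006259e-01]), 'joint_velocities': array([-0.00135997, -0.00231711, -0.00117165,  0.00071378,  0.00203738,
       -0.00075725]), 'tau': array([ 2.77374471e-05, -3.94901204e+01, -3.71364069e+01, -2.51334143e-05,
        3.88001004e-03,  2.69553681e-05]), 'tool_pos': array([ 0.23792238, -0.57734349,  0.23019656]), 'orientation': array([ 0.91784851,  1.3705393 , -0.91590943]), 'contact_force': array([ 0.33485324, -0.27060673,  0.09041431]), 'torque': array([-0.01256199,  0.04504786, -0.06984877]), 'opening': 0.08562537828563613}
```

View pics/scene0.png

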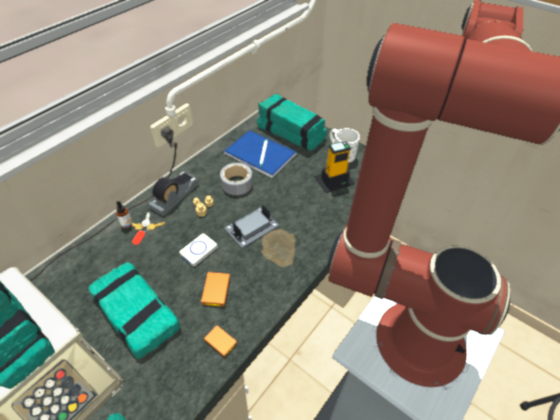

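View pics/top0.png

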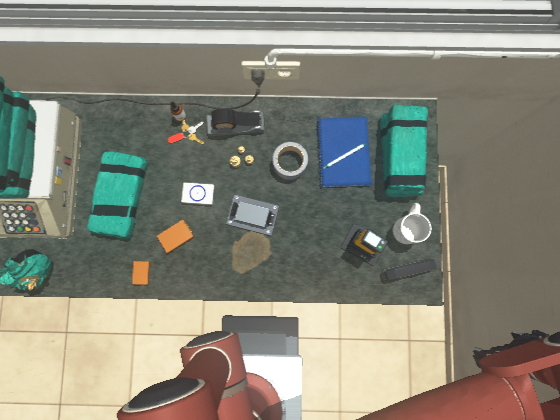

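View pics/wrist0.png

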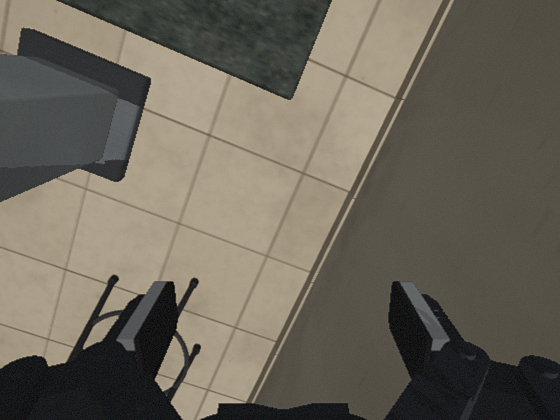

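The top view shows the orange plates at (175,236) (large) and (140,272) (small), the white plate with its ring at (198,194), the holder at (254,214) and the meter in its cradle at (365,243). The brown stain at (250,252) is flat. I'll measure all of these.

```bash
cat >> h.py <<'E'
def cloud(c, pose):
    f=210/np.tan(np.radians(c["fovy"])/2)
    d=np.asarray(c["depth"],float); v,u=np.mgrid[0:420,0:560]
    P=np.stack([(u-c["cx"])/f*d, -(v-c["cy"])/f*d, -d],-1)
    W=P@pose[:3,:3].T+pose[:3,3]; W[d<=0]=np.nan
    return W
def proj(c,pose,X):
    f=210/np.tan(np.radians(c["fovy"])/2)
    p=(np.atleast_2d(X)-pose[:3,3])@pose[:3,:3]
    return np.stack([c["cx"]+f*p[:,0]/-p[:,2], c["cy"]-f*p[:,1]/-p[:,2]],-1)
def wpose(s,c):
    T=np.eye(4);T[:3,:3]=R.from_rotvec(s["orientation"]).as_matrix();T[:3,3]=s["tool_pos"]
    return T@c["tool_from_camera"]
def rect(P):
    r=cv2.minAreaRect((P[:,:2]*1000).astype(np.float32)); return r
E
python3 - <<'E'
from h import *
c=dict(np.load("top0.npz")); W=cloud(c,c["pose"])
hsv=cv2.cvtColor(c["color"],cv2.COLOR_BGR2HSV)
def rep(name,box,m):
    u0,v0,u1,v1=box; k=np.zeros((420,560),bool);k[v0:v1,u0:u1]=1
    k&=m&np.isfinite(W[...,2]); P=W[k]; 
    print(name,k.sum(),"z pct",np.percentile(P[:,2],[5,50,95]).round(4),"rect",rect(P),"mean",P.mean(0).round(4))
H,S,V=cv2.split(hsv)
for nm,b in [("big",(150,212,200,260)),("small",(125,255,155,290))]:
    rep(nm,b,(H<20)&(S>150)&(V>120)&(W[...,2]>0.008))
rep("white",(175,175,222,212),(W[...,2]>0.008))
rep("white bright",(175,175,222,212),(W[...,2]>0.012))
rep("holder",(220,190,290,240),(W[...,2]>0.004))
rep("ped",(220,190,290,240),(W[...,2]>0.018)&(W[...,2]<0.03))
rep("cheek",(220,190,290,240),(W[...,2]>0.035))
rep("meter",(335,215,395,275),(W[...,2]>0.11))
rep("cradle",(335,215,395,275),(W[...,2]>0.03)&(W[...,2]<0.06))
rep("table",(300,250,340,290),(W[...,2]>-1))
im=c["color"]
a=cv2.resize(im[165:290,115:300],None,fx=4,fy=4,interpolation=cv2.INTER_CUBIC)
cv2.imwrite("pics/cropL.png",a)
a=cv2.resize(im[195:285,325:445],None,fx=6,fy=6,interpolation=cv2.INTER_CUBIC)
cv2.imwrite("pics/cropR.png",a)
E
```

```text
big 619 z pct [0.0138 0.0178 0.0215] rect ((479.8138427734375, 212.13702392578125), (58.859779357910156, 89.78532409667969), 33.1367301940918) mean [0.4799 0.2121 0.0177]
small 347 z pct [0.0096 0.0133 0.0168] rect ((373.2172546386719, 306.04217529296875), (65.37260437011719, 46.16663360595703), 1.1411223411560059) mean [0.3742 0.3063 0.0132]
white 635 z pct [0.0131 0.0174 0.0212] rect ((607.0140991210938, 152.21871948242188), (90.730712890625, 61.39867401123047), 87.21477508544922) mean [0.6059 0.1509 0.0173]
white bright 619 z pct [0.0136 0.0174 0.0212] rect ((606.60791015625, 152.20944213867188), (90.67448425292969, 60.65900421142578), 86.92745971679688) mean [0.6059 0.1513 0.0175]
holder 1352 z pct [0.0045 0.0195 0.0435] rect ((547.208740234375, -15.134017944335938), (144.630126953125, 201.44244384765625), 1.9537683725357056) mean [ 0.5459 -0.0113  0.017 ]
ped 607 z pct [0.0199 0.0238 0.0274] rect ((547.5346069335938, -11.100879669189453), (106.84700775146484, 56.74357223510742), 76.50758361816406) mean [ 0.5474 -0.0093  0.0237]
cheek 83 z pct [0.0387 0.0478 0.053 ] rect ((547.5294189453125, -9.61285400390625), (112.06045532226562, 35.5157585144043), 77.01535034179688) mean [ 0.5488 -0.0031  0.0472]
meter 400 z pct [0.12   0.1461 0.1497] rect ((467.94061279296875, -334.71270751953125), (61.376617431640625, 37.491355895996094), 57.63731384277344) mean [ 0.4668 -0.332   0.1434]
cradle 233 z pct [0.0341 0.0443 0.0529] rect ((434.11016845703125, -348.74017333984375), (156.5546875, 51.19172668457031), 40.27145004272461) mean [ 0.4471 -0.3363  0.0439]
table 1591 z pct [-0.0039 -0.      0.0039] rect ((392.0661926269531, -207.89593505859375), (112.27274322509766, 113.55940246582031), 0.8424822092056274) mean [ 0.3919 -0.2075 -0.    ]
```

View pics/cropL.png

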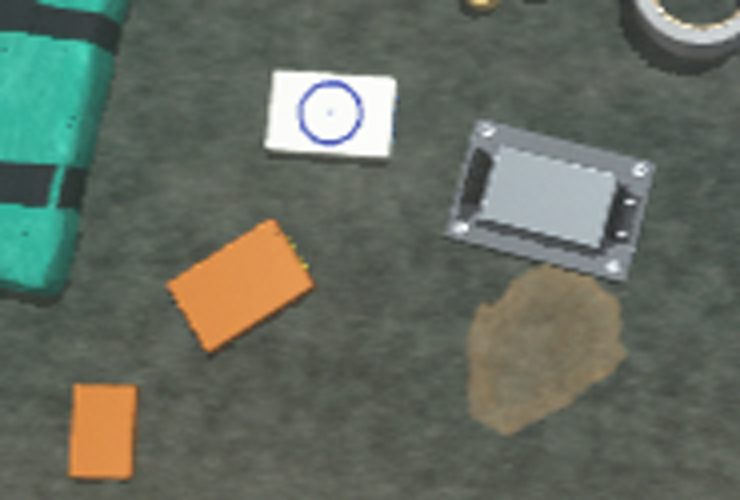

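View pics/cropR.png

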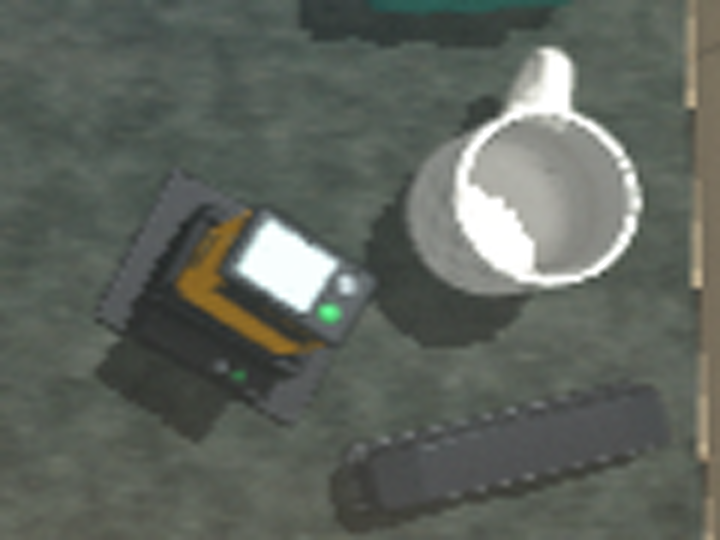

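Choice of plate: of the two orange ones, (175,236) measures 59x90x18 mm with a striped end, so it is the plain plate. (140,272) measures 65x46x13 mm and is the decoy. I'll write a move helper and view the scene from above the plate with the wrist camera.

```bash
cat >> h.py <<'E'
def tgt(x,y,z,a,cur=None):
    """needed shift (cm) and turn (deg) in tool axes to TCP xyz, pointing down, jaw azimuth a deg (picks nearer half turn)"""
    s=bot.sense(); Rc=R.from_rotvec(s["orientation"])
    best=None
    for k in (0,180):
        b=np.radians(a+k); zt=np.array([np.cos(b),np.sin(b),0]); xt=np.array([0,0,-1.]); yt=np.cross(zt,xt)
        t=(Rc.inv()*R.from_matrix(np.stack([xt,yt,zt],1))).as_rotvec(degrees=True)
        if best is None or np.linalg.norm(t)<np.linalg.norm(best): best=t
    sh=Rc.inv().apply(np.array([x,y,z])-s["tool_pos"])*100
    print("t",round(s["time_s"],2),"shift",sh.round(2),"turn",best.round(2))
def st():
    s=bot.sense(); M=R.from_rotvec(s["orientation"]).as_matrix()
    print("t",round(s["time_s"],2),"pos",s["tool_pos"].round(4),"jaw az",np.degrees(np.arctan2(M[1,2],M[0,2])).round(2),"tilt x",M[:,0].round(4),"zz",M[2,2].round(4),"F",s["contact_force"].round(2),"T",s["torque"].round(3),"op",round(s["opening"],4),"q",s["joints"].round(3))
E
python3 -c "
from h import *
st(); tgt(.48,.212,.2,33.1); tgt(.48,.212,.2,33.1+180)"
```

```text
t 0.15 pos [ 0.2379 -0.5774  0.2303] jaw az -67.61 tilt x [-4.0e-04  1.5e-03 -1.0e+00] zz -0.0015 F [ 0.6  -0.32  0.13] T [ 0.027  0.029 -0.027] op 0.0853 q [-1.299  0.053  1.614  0.     1.476 -0.119]
t 0.15 shift [  3.14  52.45 -63.76] turn [ 7.929e+01 -8.000e-02  5.000e-02]
t 0.15 shift [  3.14  52.45 -63.76] turn [ 7.929e+01 -8.000e-02  5.000e-02]
```

```bash
sed -i 's/for k in (0,180)/for k in (0,)/' h.py
python3 -m handwheel '[0,0,52,-64,-100.7,0,0, 0,0,52,-64,-100.7,0,0, 0,0,52,-64,-100.7,0,0, 0,0,52,-64,-100.7,0,0, 0,0,52,-64,-100.7,0,0]' 60
python3 -c "
from h import *
st(); tgt(.48,.212,.2,33.1)"
```

```text
time_s: 0.57
tool_pos: [0.298, -0.3764, 0.2307]
orientation: [0.431, 1.528, -0.43]
contact_force: [-0.2, -0.6, 0.9]
opening: 0.0856
t 0.57 pos [ 0.298  -0.3764  0.2307] jaw az -31.49 tilt x [-2.e-04  8.e-04 -1.e+00] zz -0.0006 F [-0.19 -0.62  0.9 ] T [-0.016 -0.028 -0.043] op 0.0856 q [-1.056 -0.305  1.94   0.     1.508 -0.507]
t 0.57 shift [  3.11  59.68 -15.21] turn [-6.459e+01 -1.000e-02 -5.000e-02]
```

```bash

python3 -m handwheel '[0,0,59.7,-15.2,-64.6,0,0, 0,0,59.7,-15.2,-64.6,0,0, 0,0,59.7,-15.2,-64.6,0,0, 0,0,59.7,-15.2,-64.6,0,0, 0,0,59.7,-15.2,-64.6,0,0]'
python3 -c "
from h import *
st(); tgt(.48,.212,.2,33.1)"
```

```text
time_s: 0.98
tool_pos: [0.3606, -0.1777, 0.2311]
orientation: [-0.059, 1.57, 0.059]
contact_force: [1.9, -0.4, 0.6]
opening: 0.0857
t 0.98 pos [ 0.3606 -0.1777  0.2311] jaw az 4.31 tilt x [ 5.e-04 -2.e-04 -1.e+00] zz 0.0005 F [ 1.88 -0.43  0.62] T [ 0.023 -0.071 -0.053] op 0.0857 q [-0.644 -0.528  2.099  0.     1.57  -0.719]
t 0.98 shift [ 3.11 37.96 14.84] turn [-2.879e+01  2.000e-02  2.000e-02]
```

```bash

python3 -m handwheel '[0,0,38,14.8,-28.8,0,0, 0,0,38,14.8,-28.8,0,0, 0,0,38,14.8,-28.8,0,0, 0,0,38,14.8,-28.8,0,0, 0,0,38,14.8,-28.8,0,0]'
python3 -c "
from h import *
st(); tgt(.48,.212,.16,33.1)"
```

```text
time_s: 1.4
tool_pos: [0.4224, 0.0215, 0.2313]
orientation: [-0.452, 1.522, 0.452]
contact_force: [1.0, -1.7, 0.0]
opening: 0.0853
t 1.4 pos [0.4224 0.0215 0.2313] jaw az 33.06 tilt x [ 8.e-04 -2.e-04 -1.e+00] zz 0.0006 F [ 1.01 -1.66  0.01] T [-0.053 -0.012 -0.027] op 0.0853 q [-0.125 -0.466  2.057 -0.     1.55  -0.702]
t 1.4 shift [ 7.13 12.83 15.21] turn [-0.04  0.03  0.04]
```

```bash

python3 -m handwheel '[0,10,12.8,15.2,0,0,0, 0,10,12.8,15.2,0,0,0, 0,10,12.8,15.2,0,0,0, 0,10,12.8,15.2,0,0,0, 0,10,12.8,15.2,0,0,0]'
python3 -c "
from h import *
st(); tgt(.48,.212,.13,33.1)"
```

```text
time_s: 1.82
tool_pos: [0.4771, 0.1993, 0.1366]
orientation: [-0.449, 1.524, 0.449]
contact_force: [0.3, -0.2, 0.6]
opening: 0.0856
t 1.82 pos [0.4771 0.1993 0.1366] jaw az 32.85 tilt x [ 2.e-04 -1.e-04 -1.e+00] zz 0.0001 F [ 0.32 -0.21  0.62] T [ 0.005 -0.055  0.024] op 0.0856 q [ 0.252 -0.13   1.953 -0.     1.319 -0.322]
t 1.82 shift [0.66 0.91 0.94] turn [-0.25  0.01  0.01]
```

```bash

python3 -m handwheel '[0,0.6,0.9,0.9,0,0,0, 0,0.6,0.9,0.9,0,0,0]'
python3 - <<'E'
from h import *
st(); s,c=grab("wrist"); cv2.imwrite("pics/w1.png",c["color"]); P=wpose(s,c); W=cloud(c,P)
np.savez("w1.npz",P=P,**c)
hsv=cv2.cvtColor(c["color"],cv2.COLOR_BGR2HSV);H,S,V=cv2.split(hsv)
k=(H<20)&(S>130)&(V>100)&(W[...,2]>.012)&(W[...,2]<.03)
print(k.sum(),rect(W[k]),W[k].mean(0),np.nanmedian(W[k][:,2]))
E
```

```text
time_s: 1.98
tool_pos: [0.4782, 0.2117, 0.1286]
orientation: [-0.452, 1.529, 0.453]
contact_force: [-0.1, -0.3, 0.2]
opening: 0.0854
t 1.98 pos [0.4782 0.2117 0.1286] jaw az 33.04 tilt x [-0.0054 -0.001  -1.    ] zz -0.005 F [-0.09 -0.29  0.16] T [-0.037  0.025  0.033] op 0.0854 q [ 2.740e-01 -1.020e-01  1.942e+00  1.000e-03  1.308e+00 -3.030e-01]
2977 ((448.8909606933594, 245.63082885742188), (74.77825927734375, 190.94424438476562), 45.99375915527344) [0.4083997  0.28236165 0.01385661] 0.013195251895184723
```

View pics/w1.png

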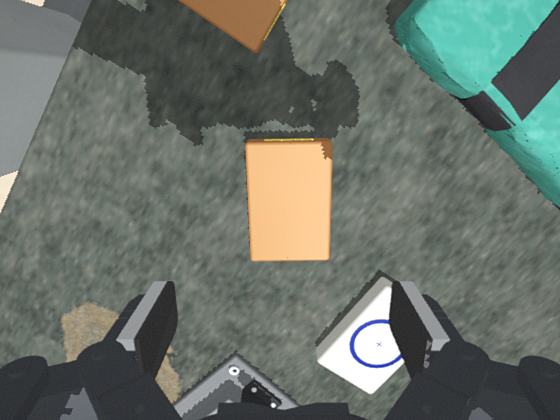

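The wrist view shows the plain plate at (290,200) with its stripe at the top edge, the white plate at (375,340), the holder's corner at the bottom (240,390) and the small plate at the top (240,15). Next I'll fit the plate from depth.

```bash

python3 - <<'E'
from h import *
d=dict(np.load("w1.npz")); W=cloud(d,d["P"]); hsv=cv2.cvtColor(d["color"],cv2.COLOR_BGR2HSV);H,S,V=cv2.split(hsv)
k=np.zeros((420,560),np.uint8); k[130:270,235:345]=1
m=(k>0)&(H<22)&(S>80)&(V>130)
print(np.nanpercentile(W[m][:,2],[5,50,95]))
m=m.astype(np.uint8); m=cv2.morphologyEx(m,cv2.MORPH_OPEN,np.ones((3,3)))
cs=max(cv2.findContours(m,0,1)[0],key=cv2.contourArea)
r=cv2.minAreaRect(cs);print(r)
# plane z=.018 intersect
f=210/np.tan(np.radians(d["fovy"])/2)
def onz(p,z):
    v=np.array([(p[0]-d["cx"])/f,-(p[1]-d["cy"])/f,-1])@d["P"][:3,:3].T; o=d["P"][:3,3]; return o+v*(z-o[2])/v[2]
pts=np.array([onz(p,.018) for p in cs[:,0]])
print(rect(pts))
Q=W[m>0];Q=Q[Q[:,2]>0.012];print(rect(Q),Q.mean(0))
E
```

```text
[0.01635624 0.01770437 0.01880994]
((288.0, 199.5), (121.0, 86.0), 90.0)
((482.4178161621094, 213.59912109375), (59.54481887817383, 90.50898742675781), 33.877193450927734)
((482.7503356933594, 212.89352416992188), (59.938392639160156, 89.89524841308594), 33.90010070800781) [0.48107537 0.21528818 0.01768302]
```

```bash
python3 -c "
from h import *
st(); tgt(.4822,.2132,.001,33.7)"
```

```text
t 2.03 pos [0.4788 0.2104 0.13  ] jaw az 32.96 tilt x [-0.0034 -0.0013 -1.    ] zz -0.0035 F [-0.06 -0.05 -0.02] T [ 0.034  0.021 -0.048] op 0.0855 q [ 0.272 -0.105  1.942 -0.     1.309 -0.303]
t 2.03 shift [12.9   0.04  0.49] turn [-0.74 -0.2  -0.05]
```

```bash

python3 -m handwheel '[0,4,0,0.4,-0.7,0,0, 0,8,0,0.4,-0.7,0,0, 0,11,0,0.4,-0.7,0,0, 0,12.5,0,0.4,-0.7,0,0, 0,12.7,0,0.4,-0.7,0,0]'
python3 -c "
from h import *
st(); tgt(.4822,.2132,.001,33.7)"
```

```text
time_s: 2.45
tool_pos: [0.4804, 0.2096, 0.0014]
orientation: [-0.458, 1.529, 0.457]
contact_force: [0.1, -0.4, 0.2]
opening: 0.0849
t 2.45 pos [0.4804 0.2096 0.0014] jaw az 33.42 tilt x [-0.0063 -0.0022 -1.    ] zz -0.0065 F [ 0.09 -0.4   0.23] T [ 0.016  0.059 -0.013] op 0.0849 q [ 0.27   0.084  1.998 -0.     1.066 -0.313]
t 2.45 shift [0.04 0.2  0.35] turn [-0.28 -0.37 -0.1 ]
```

```bash

python3 -m handwheel '[0,0,0.2,0.3,-0.3,-0.4,0, 0,0,0.2,0.3,-0.3,-0.4,0, 0,0,0.2,0.3,-0.3,-0.4,0]'
python3 - <<'E'
from h import *
st(); tgt(.4822,.2132,.001,33.7)
s,c=grab("wrist"); cv2.imwrite("pics/w2.png",c["color"]);st()
E
```

```text
time_s: 2.7
tool_pos: [0.4867, 0.2154, 0.0073]
orientation: [-0.46, 1.51, 0.463]
contact_force: [0.3, 0.2, 0.0]
opening: 0.0856
t 2.7 pos [0.4867 0.2154 0.0073] jaw az 33.79 tilt x [ 0.0104  0.0051 -0.9999] zz 0.0115 F [0.34 0.21 0.01] T [ 0.012 -0.017 -0.012] op 0.0856 q [ 0.276  0.081  1.99   0.002  1.06  -0.315]
t 2.7 shift [ 0.63  0.07 -0.5 ] turn [0.09 0.66 0.09]
t 2.75 pos [0.4865 0.2154 0.0072] jaw az 33.8 tilt x [ 0.0101  0.005  -0.9999] zz 0.0112 F [0.4  0.4  0.23] T [-0.035  0.021 -0.011] op 0.0851 q [ 0.276  0.081  1.99   0.002  1.06  -0.315]
```

View pics/w2.png

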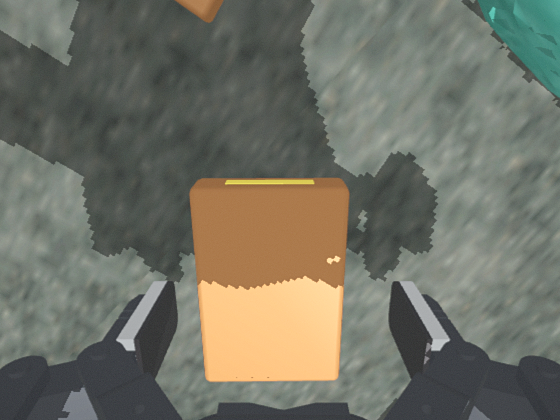

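The jaws straddle the plate centrally, at (160,300) and (410,300). The measured pose lags the commanded one, so I'll let it settle.

```bash

python3 -m handwheel '[0,0,0,0,0,0,0, 0,0,0,0,0,0,0]'
python3 - <<'E'
from h import *
st(); tgt(.4822,.2132,.001,33.7)
E
```

```text
time_s: 2.92
tool_pos: [0.4855, 0.2153, 0.0059]
orientation: [-0.46, 1.512, 0.463]
contact_force: [-0.6, -1.2, 1.0]
opening: 0.0855
t 2.92 pos [0.4855 0.2153 0.0059] jaw az 33.81 tilt x [ 0.008   0.0044 -1.    ] zz 0.0091 F [-0.61 -1.21  0.95] T [-0.006  0.017 -0.008] op 0.0855 q [ 0.276  0.082  1.991  0.002  1.06  -0.315]
t 2.92 shift [ 0.49  0.01 -0.4 ] turn [0.11 0.52 0.04]
```

```bash

python3 -m handwheel '[0,0.3,0,-0.3,0,0.4,0, 0,0.3,0,-0.3,0,0.4,0, 0,0.3,0,-0.3,0,0.4,0, 0,0.3,0,-0.3,0,0.4,0, 0,0.3,0,-0.3,0,0.4,0]'
python3 - <<'E'
from h import *
st(); tgt(.4822,.2132,.001,33.7)
E
```

```text
time_s: 3.33
tool_pos: [0.4821, 0.2135, 0.0015]
orientation: [-0.462, 1.521, 0.462]
contact_force: [0.3, -0.3, -0.5]
opening: 0.0852
t 3.33 pos [0.4821 0.2135 0.0015] jaw az 33.81 tilt x [-1.e-04 -1.e-04 -1.e+00] zz -0.0002 F [ 0.26 -0.31 -0.45] T [-0.009 -0.021 -0.   ] op 0.0852 q [ 0.276  0.087  1.995 -0.     1.06  -0.314]
t 3.33 shift [ 0.05 -0.03 -0.  ] turn [ 0.11 -0.01 -0.  ]
```

Now on target. Close.

```bash

python3 -m handwheel '[255,0,0,0,0,0,0, 255,0,0,0,0,0,0, 255,0,0,0,0,0,0, 255,0,0,0,0,0,0, 255,0,0,0,0,0,0]' 40
python3 - <<'E'
from h import *
st()
E
python3 -m handwheel '[255,0,0,0,0,0,0, 255,0,0,0,0,0,0]' 40
python3 - <<'E'
from h import *
st()
s,c=grab("wrist"); cv2.imwrite("pics/w3.png",c["color"]);
E
```

```text
time_s: 3.75
tool_pos: [0.4825, 0.2136, 0.002]
orientation: [-0.462, 1.52, 0.462]
contact_force: [-0.4, 0.3, 2.2]
opening: 0.0593
t 3.75 pos [0.4825 0.2136 0.002 ] jaw az 33.81 tilt x [ 7.e-04  2.e-04 -1.e+00] zz 0.0007 F [-0.36  0.33  2.17] T [-0.008  0.089  0.011] op 0.0593 q [ 0.276  0.086  1.995  0.     1.06  -0.315]
time_s: 3.92
tool_pos: [0.4825, 0.2136, 0.0019]
orientation: [-0.462, 1.52, 0.462]
contact_force: [-0.4, 0.4, 2.2]
opening: 0.0586
t 3.92 pos [0.4825 0.2136 0.0019] jaw az 33.81 tilt x [ 7.e-04  2.e-04 -1.e+00] zz 0.0007 F [-0.36  0.36  2.15] T [-0.011  0.066 -0.009] op 0.0586 q [ 0.276  0.086  1.995  0.     1.06  -0.314]
```

View pics/w3.png

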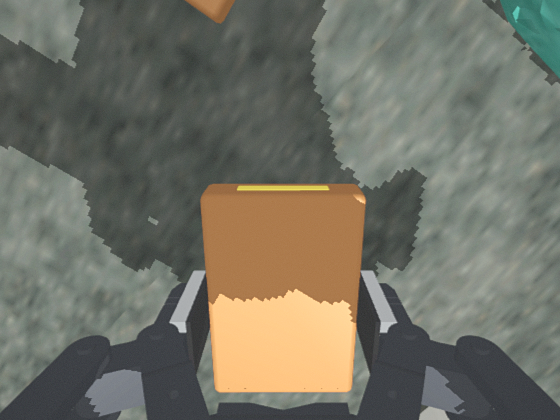

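The plate is gripped: jaws at (190,300) and (375,300), opening 58.6 mm. I'll compute the plate's offset in the tool frame and refine the holder from the top and scene views.

```bash

cat >> h.py <<'E'
def onz(c,P,pts,z):
    f=210/np.tan(np.radians(c["fovy"])/2); pts=np.atleast_2d(np.asarray(pts,float))
    v=np.stack([(pts[:,0]-c["cx"])/f,-(pts[:,1]-c["cy"])/f,-np.ones(len(pts))],1)@P[:3,:3].T
    o=P[:3,3]; return o+v*((z-o[2])/v[:,2])[:,None]
E
python3 - <<'E'
from h import *
s,c=grab("wrist"); T=cloud(c,c["tool_from_camera"]); 
np.savez("w3.npz",**c)
hsv=cv2.cvtColor(c["color"],cv2.COLOR_BGR2HSV);H,S,V=cv2.split(hsv)
m=(T[...,0]<-0.008)&(T[...,0]>-0.024)&(abs(T[...,2])<.032)&(abs(T[...,1])<.07)&(H<25)&(S>60)
Q=T[m]; print(np.median(Q[:,0]),Q[:,1].min(),Q[:,1].max(),np.percentile(Q[:,1],[.5,99.5]),cv2.minAreaRect((Q[:,1:]*1000).astype(np.float32)))
for n in("top","scene"):
    c=dict(np.load(n+"0.npz")); W=cloud(c,c["pose"])
    near=(abs(W[...,0]-.548)<.12)&(abs(W[...,1]+.01)<.12)
    for lo,hi in((.019,.029),(.002,.011),(.002,.06),(.04,.06)):
        k=(near&(W[...,2]>lo)&(W[...,2]<hi)).astype(np.uint8)
        k=cv2.morphologyEx(k,cv2.MORPH_OPEN,np.ones((2,2)))
        lab,st_=cv2.connectedComponentsWithStats(k)[1:3]
        Q=W[lab==1+np.argmax(st_[1:,4])] if lo<.03 else W[k>0]
        print(n,lo,hi,len(Q),rect(Q))
    a=cv2.resize(c["color"][(180 if n=="top" else 195):(250),215:295],None,fx=8,fy=8,interpolation=cv2.INTER_CUBIC); cv2.imwrite(f"pics/h_{n}.png",a)
E
```

```text
-0.01579522636393091 -0.04595024074600934 0.044715938578282904 [-0.04413355  0.04422694] ((-0.6048698425292969, 0.7062835693359375), (90.53306579589844, 61.242008209228516), 0.3418028652667999)
top 0.019 0.029 585 ((nan, nan), (0.0, 0.0), 0.0)
top 0.002 0.011 369 ((521.8656005859375, -6.73284912109375), (139.62474060058594, 53.67037582397461), 79.96615600585938)
top 0.002 0.06 1408 ((545.358642578125, -11.9517822265625), (135.71885681152344, 95.46778869628906), 75.61949920654297)
top 0.04 0.06 130 ((604.7249755859375, -41.566070556640625), (112.37323760986328, 188.5515594482422), 63.26502227783203)
scene 0.019 0.029 465 ((544.3635864257812, -9.736831665039062), (91.93983459472656, 54.01125717163086), 70.78898620605469)
scene 0.002 0.011 431 ((529.8333129882812, 7.23004150390625), (156.2154083251953, 96.39414978027344), 52.4071044921875)
scene 0.002 0.06 1235 ((544.213623046875, -13.426673889160156), (163.0260772705078, 108.5455093383789), 75.64644622802734)
scene 0.04 0.06 113 ((581.5700073242188, -58.305511474609375), (97.7948989868164, 216.52481079101562), 35.061458587646484)
```

View pics/h_top.png

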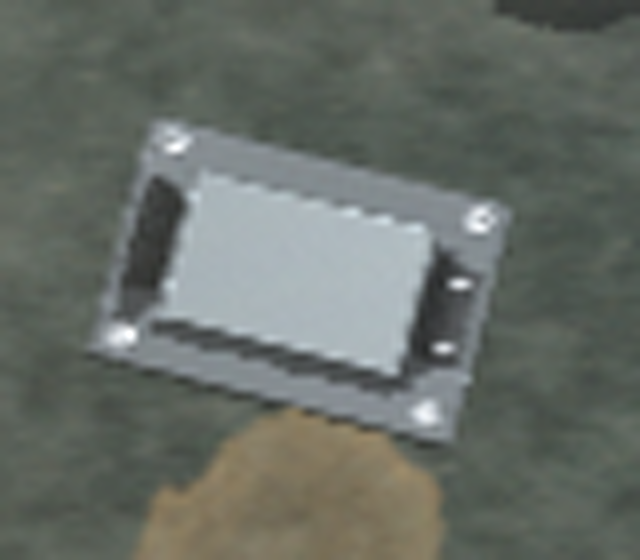

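View pics/h_scene.png

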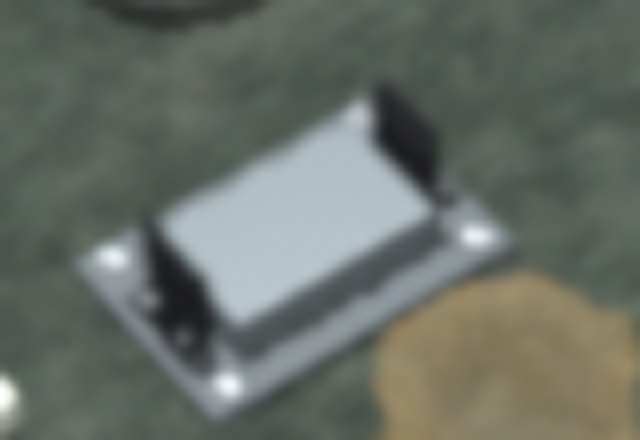

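Both crops show the same holder, with its pedestal at about (300,275) in the top crop and (300,220) in the scene crop, and black cheeks at its ends. I'll fit the pedestal top by brightness.

```bash

python3 - <<'E'
from h import *
for n,b in(("top",(225,190,285,240)),("scene",(225,200,285,245))):
    c=dict(np.load(n+"0.npz")); g=cv2.cvtColor(c["color"],cv2.COLOR_BGR2GRAY)
    k=np.zeros_like(g);k[b[1]:b[3],b[0]:b[2]]=1
    best=None
    m=((g>148)&(k>0)).astype(np.uint8)
    m=cv2.morphologyEx(m,cv2.MORPH_OPEN,np.ones((3,3)))
    lab,s_=cv2.connectedComponentsWithStats(m)[1:3]; i=1+np.argmax(s_[1:,4])
    cs=max(cv2.findContours((lab==i).astype(np.uint8),0,1)[0],key=cv2.contourArea)[:,0]
    p=onz(c,c["pose"],cs,.024); print(n,s_[i],rect(p))
    v,u=np.nonzero(lab==i); print(onz(c,c["pose"],np.stack([u,v],1),.024).mean(0))
    sc=((g>215)&(k>0)).astype(np.uint8); nn,_,s2,ce=cv2.connectedComponentsWithStats(sc)
    print(np.c_[ce[1:],s2[1:,4]].round(1).tolist()); print(onz(c,c["pose"],ce[1:],.008).round(4).tolist())
E
python3 -c "
from h import *
st(); tgt(.518,-.137,.12,-13)"
```

```text
top [236 202  33  24 567] ((548.0172119140625, -9.115486145019531), (88.86381530761719, 54.27824401855469), 76.99288177490234)
[ 0.54790563 -0.00947572  0.024     ]
[[236.5, 198.0, 2.0], [274.4, 207.0, 5.0], [272.0, 215.0, 1.0], [230.2, 221.6, 5.0], [270.0, 223.0, 1.0], [267.7, 231.3, 3.0]]
[[0.5954, 0.0384, 0.008], [0.5707, -0.0738, 0.008], [0.5469, -0.0673, 0.008], [0.5252, 0.0545, 0.008], [0.5233, -0.0619, 0.008], [0.4988, -0.0557, 0.008]]
scene [236 209  31  26 431] ((550.5810546875, -13.909000396728516), (94.3837890625, 56.95024108886719), 77.04739379882812)
[ 0.55127618 -0.01060382  0.024     ]
[[274.0, 224.0, 3.0], [228.7, 226.7, 3.0], [243.3, 242.7, 3.0]]
[[0.5024, -0.057, 0.008], [0.6003, 0.0366, 0.008], [0.5271, 0.0531, 0.008]]
t 4.02 pos [0.4825 0.2135 0.002 ] jaw az 33.81 tilt x [ 7.e-04  2.e-04 -1.e+00] zz 0.0007 F [0.03 1.27 2.51] T [-0.051 -0.018 -0.055] op 0.059 q [ 0.276  0.086  1.995 -0.     1.06  -0.315]
t 4.02 shift [-11.81 -31.1  -16.55] turn [ 4.681e+01  4.000e-02 -0.000e+00]
```

```bash

python3 -m handwheel '[255,-4,0,0,0,0,0, 255,-8,0,0,0,0,0, 255,-12,0,0,0,0,0, 255,-12,0,0,0,0,0, 255,-12,0,0,0,0,0]'
python3 -c "
from h import *
st(); tgt(.518,-.137,.13,-13)"
```

```text
time_s: 4.43
tool_pos: [0.484, 0.214, 0.1246]
orientation: [-0.462, 1.515, 0.462]
contact_force: [0.3, 0.6, -1.8]
opening: 0.0592
t 4.43 pos [0.484  0.214  0.1246] jaw az 33.81 tilt x [ 0.0057  0.0016 -1.    ] zz 0.0057 F [ 0.35  0.58 -1.76] T [-0.011  0.034 -0.053] op 0.0592 q [ 0.276 -0.09   1.937  0.     1.288 -0.314]
t 4.43 shift [ -0.58 -31.06 -16.7 ] turn [ 4.681e+01  3.500e-01 -3.000e-02]
```

```bash

python3 -m handwheel '[255,0,-31,-16.7,46.8,0,0, 255,0,-31,-16.7,46.8,0,0, 255,0,-31,-16.7,46.8,0,0, 255,0,-31,-16.7,46.8,0,0, 255,0,-31,-16.7,46.8,0,0]'
python3 -c "
from h import *
st(); tgt(.518,-.137,.13,-13)"
```

```text
time_s: 4.85
tool_pos: [0.5, 0.0046, 0.1187]
orientation: [0.032, 1.575, -0.031]
contact_force: [1.7, 0.8, -1.2]
opening: 0.059
t 4.85 pos [0.5    0.0046 0.1187] jaw az -2.32 tilt x [-4.6e-03  7.0e-04 -1.0e+00] zz -0.0046 F [ 1.65  0.83 -1.15] T [0.028 0.016 0.025] op 0.059 q [-0.14  -0.15   2.002  0.     1.294 -0.099]
t 4.85 shift [ -1.15 -14.08   2.37] turn [10.68 -0.27 -0.  ]
```

```bash

python3 -m handwheel '[255,-0.8,-14,2.4,10.7,0,0, 255,-0.8,-14,2.4,10.7,0,0, 255,-0.8,-14,2.4,10.7,0,0, 255,-0.8,-14,2.4,10.7,0,0, 255,-0.8,-14,2.4,10.7,0,0]'
python3 -m handwheel '[255,0,0,0,0,0,0, 255,0,0,0,0,0,0, 255,0,0,0,0,0,0]'
python3 - <<'E'
from h import *
st(); s,c=grab("wrist"); cv2.imwrite("pics/w4.png",c["color"]); P=wpose(s,c); np.savez("w4.npz",P=P,**c); tgt(.548,-.0093,.13,-13)
E
```

```text
time_s: 5.27
tool_pos: [0.5201, -0.1379, 0.1273]
orientation: [0.178, 1.567, -0.178]
contact_force: [0.1, -0.2, -0.8]
opening: 0.0592
time_s: 5.52
tool_pos: [0.5203, -0.1331, 0.1281]
orientation: [0.174, 1.566, -0.172]
contact_force: [0.6, 1.1, -0.1]
opening: 0.0588
t 5.52 pos [ 0.5203 -0.1331  0.1281] jaw az -12.61 tilt x [-0.0024  0.0013 -1.    ] zz -0.0027 F [ 0.58  1.06 -0.13] T [0.057 0.008 0.021] op 0.0588 q [-0.389 -0.069  1.911  0.     1.302 -0.169]
t 5.57 shift [-0.14 12.68 -0.02] turn [ 0.41 -0.11 -0.03]
```

View pics/w4.png

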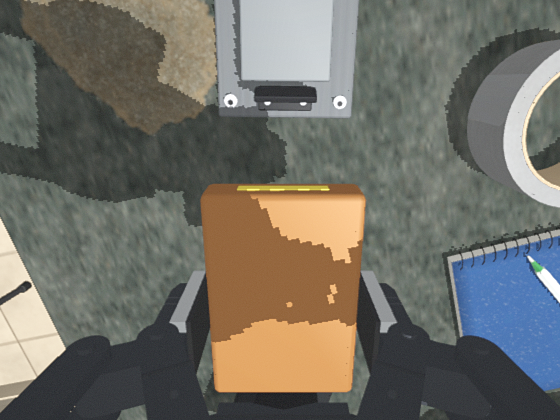

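The wrist view shows the holder's near end: screws at (230,101) and (340,102), pedestal edges at columns 240 and 332, near cheek at (286,96), with the carried plate below it, well seated in the jaws.

```bash

python3 - <<'E'
from h import *
c=dict(np.load("w4.npz")); P=c["P"]; im=c["color"]; g=cv2.cvtColor(im,cv2.COLOR_BGR2GRAY)
a=cv2.resize(im[0:130,200:370],None,fx=4.5,fy=4.5,interpolation=cv2.INTER_CUBIC); cv2.imwrite("pics/w4c.png",a)
W=cloud(c,P)
for v in (10,40,60,70): 
    r=W[v,200:370,2]; print(v,[ (200+i,round(float(r[i]),4)) for i in range(0,170,6)])
sc=(g>200).astype(np.uint8); sc[120:]=0; sc[:,:210]=0; sc[:,365:]=0
n,_,s2,ce=cv2.connectedComponentsWithStats(sc)
for i in range(1,n): print(ce[i].round(1),s2[i,4],onz(c,P,ce[i],.008).round(4))
E
```

```text
10 [(200, -0.001), (206, -0.0002), (212, 0.0014), (218, 0.0052), (224, 0.0061), (230, 0.0049), (236, 0.0053), (242, 0.0231), (248, 0.0239), (254, 0.023), (260, 0.0244), (266, 0.0234), (272, 0.0248), (278, 0.0228), (284, 0.0232), (290, 0.0236), (296, 0.0235), (302, 0.0229), (308, 0.0238), (314, 0.0232), (320, 0.0239), (326, 0.024), (332, 0.0239), (338, 0.0055), (344, 0.0063), (350, 0.0045), (356, 0.0056), (362, -0.0006), (368, -0.0009)]
40 [(200, -0.0003), (206, -0.0002), (212, -0.0002), (218, 0.006), (224, 0.0065), (230, 0.0063), (236, 0.006), (242, 0.0228), (248, 0.0234), (254, 0.0232), (260, 0.0235), (266, 0.0237), (272, 0.0239), (278, 0.023), (284, 0.0229), (290, 0.0237), (296, 0.0234), (302, 0.0239), (308, 0.0237), (314, 0.0229), (320, 0.0242), (326, 0.0242), (332, 0.0052), (338, 0.0057), (344, 0.0048), (350, 0.0064), (356, -0.0015), (362, nan), (368, -0.0)]
60 [(200, -0.0003), (206, 0.0002), (212, -0.0003), (218, 0.0058), (224, 0.005), (230, 0.0048), (236, 0.0049), (242, 0.0225), (248, 0.024), (254, 0.0242), (260, 0.0228), (266, 0.0246), (272, 0.0235), (278, 0.0232), (284, 0.023
[... 1292 characters left out ...]
 ]]
[276.   36.5] 2 [[ 0.5409 -0.0255  0.008 ]]
[272.  42.] 1 [[ 0.5376 -0.0281  0.008 ]]
[271.  44.] 1 [[ 0.5367 -0.0292  0.008 ]]
[271.5  55.5] 2 [[ 0.5355 -0.0359  0.008 ]]
[274.  56.] 1 [[ 0.537  -0.0366  0.008 ]]
[272.3  58.3] 3 [[ 0.5356 -0.0377  0.008 ]]
[270.   62.5] 2 [[ 0.5335 -0.0399  0.008 ]]
[272.  65.] 1 [[ 0.5345 -0.0416  0.008 ]]
[268.5  66.5] 2 [[ 0.532 -0.042  0.008]]
[271.  68.] 1 [[ 0.5334 -0.0433  0.008 ]]
[268.6  72.2] 5 [[ 0.5313 -0.0455  0.008 ]]
[267.6  77.8] 5 [[ 0.5298 -0.0487  0.008 ]]
[230.4  99.9] 121 [[ 0.502  -0.0569  0.008 ]]
[339.7 101.7] 123 [[ 0.5739 -0.0742  0.008 ]]
[267.  102.8] 13 [[ 0.5257 -0.0642  0.008 ]]
[302.7 103.5] 11 [[ 0.5493 -0.0699  0.008 ]]
```

View pics/w4c.png

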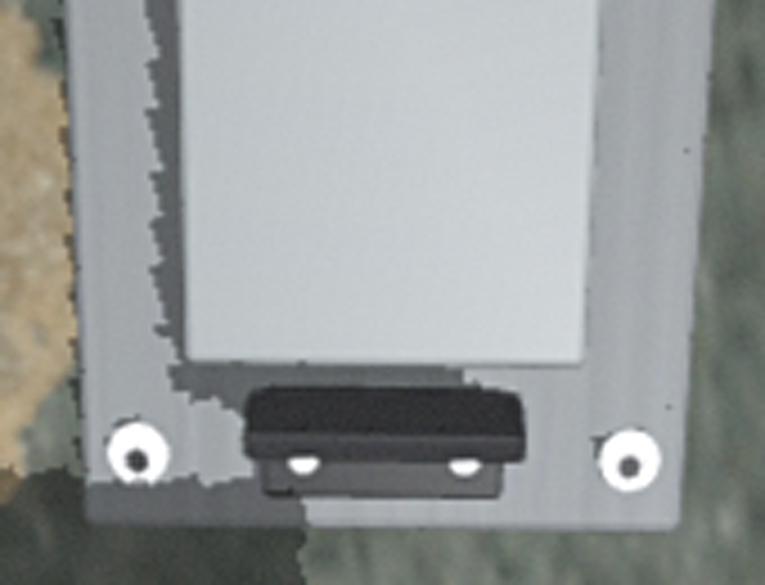

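```bash

python3 - <<'E'
from h import *
c=dict(np.load("w4.npz")); P=c["P"]
C=np.array([[241.2,80],[329.4,80.5],[240,5],[333.0,5]]); w=onz(c,P,C,.0237); print(w.round(4))
F=np.array([[219.4,116],[351,116.5]]); f=onz(c,P,F,.006); print(f.round(4))
for a in(76.5,77,77.5):
    d=np.array([np.cos(np.radians(a)),np.sin(np.radians(a))])
    print(a,w[:2,:2].mean(0)+.045*d, f[:,:2].mean(0)+.069*d)
print(np.degrees(np.arctan2(*(w[2]-w[0])[1::-1])),np.degrees(np.arctan2(*(w[3]-w[1])[1::-1])))
E
```

```text
[[ 0.514  -0.0466  0.0237]
 [ 0.5677 -0.0589  0.0237]
 [ 0.5239 -0.006   0.0237]
 [ 0.5773 -0.0179  0.0237]]
[[ 0.4915 -0.0657  0.006 ]
 [ 0.5801 -0.0858  0.006 ]]
76.5 [ 0.55138016 -0.00899492] [ 0.55191524 -0.00866855]
77 [ 0.55099792 -0.00890492] [ 0.55132913 -0.00853054]
77.5 [ 0.5506149  -0.00881825] [ 0.55074184 -0.00839765]
76.29494556817347 76.8302600033744
```

```bash
python3 -c "
from h import *
tgt(.5502,-.0084,.09,-13)"
python3 -m handwheel '[255,3.6,12.75,0.05,0.4,0,0, 255,3.6,12.75,0.05,0.4,0,0, 255,3.6,12.75,0.05,0.4,0,0, 255,3.6,12.75,0.05,0.4,0,0, 255,3.6,12.75,0.05,0.4,0,0]'
python3 -m handwheel '[255,3.6,0,0,0,0,0, 255,0,0,0,0,0,0, 255,0,0,0,0,0,0]'
python3 - <<'E'
from h import *
st(); s,c=grab("wrist"); cv2.imwrite("pics/w5.png",c["color"]); P=wpose(s,c); np.savez("w5.npz",P=P,**c); tgt(.5502,-.0084,.09,-13)
E
```

```text
t 5.57 shift [ 3.86 12.81  0.18] turn [ 0.41 -0.11 -0.03]
time_s: 5.98
tool_pos: [0.5487, -0.0069, 0.0921]
orientation: [0.175, 1.566, -0.175]
contact_force: [0.3, -0.0, -1.0]
opening: 0.059
time_s: 6.23
tool_pos: [0.55, -0.0108, 0.094]
orientation: [0.179, 1.564, -0.18]
contact_force: [2.5, -0.1, 1.6]
opening: 0.0589
t 6.23 pos [ 0.55   -0.0108  0.094 ] jaw az -13.08 tilt x [-9.e-04 -4.e-04 -1.e+00] zz -0.0008 F [ 2.48 -0.08  1.64] T [-0.027 -0.156  0.011] op 0.0589 q [-1.550e-01  2.000e-03  1.904e+00 -1.000e-03  1.237e+00  7.400e-02]
t 6.28 shift [ 0.55  0.24 -0.2 ] turn [-0.1   0.26  0.01]
```

View pics/w5.png

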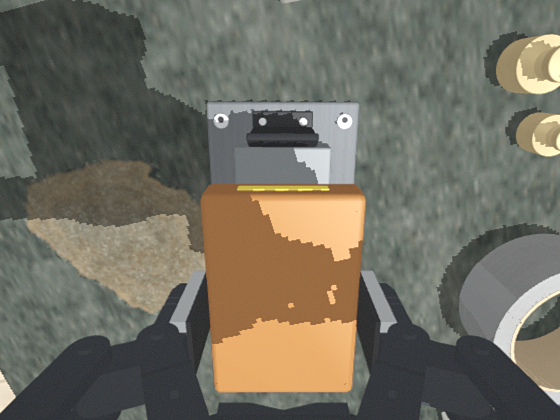

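The plate is above the holder. The far screws are at (221,121) and (344,121), and the far cheek is at (282,128). I'll cross-check the centre from this end.

```bash

python3 - <<'E'
from h import *
c=dict(np.load("w5.npz")); P=c["P"]; g=cv2.cvtColor(c["color"],cv2.COLOR_BGR2GRAY)
sc=(g>200).astype(np.uint8); sc[135:]=0; sc[:100]=0;sc[:,:205]=0; sc[:,365:]=0
n,_,s2,ce=cv2.connectedComponentsWithStats(sc); L=[]
for i in range(1,n):
    if s2[i,4]>40: p=onz(c,P,ce[i],.008)[0];L.append(p); print(ce[i].round(1),s2[i,4],p.round(4))
m=(L[0]+L[1])[:2]/2; d=np.array([np.cos(np.radians(77)),np.sin(np.radians(77))]); print(m-.0575*d)
w=onz(c,P,[[234.5,148.5],[330.5,148.5]],.0237); print(w, w[:,:2].mean(0)-.045*d)
f=onz(c,P,[[207,102.5],[358.5,102.5]],.006); print(f, f[:,:2].mean(0)-.069*d)
T=cloud(c,c["tool_from_camera"]); H,S,V=cv2.split(cv2.cvtColor(c["color"],cv2.COLOR_BGR2HSV))
m=(T[...,0]<-0.008)&(T[...,0]>-0.024)&(abs(T[...,2])<.034)&(abs(T[...,1])<.07)&(H<25)&(S>60)
Q=T[m]; print(np.median(Q[:,0]),cv2.minAreaRect((Q[:,1:]*1000).astype(np.float32)))
E
```

```text
[220.4 117.2] 65 [0.5289 0.0577 0.008 ]
[344.5 121.5] 162 [0.6005 0.0385 0.008 ]
[ 0.55177648 -0.00794915]
[[0.53467904 0.03996147 0.0237    ]
 [0.58802135 0.02756642 0.0237    ]] [ 0.5512274  -0.01008271]
[[0.52316426 0.06756107 0.006     ]
 [0.61083211 0.04719739 0.006     ]] [ 0.55147656 -0.0098523 ]
-0.015738392988664446 ((0.24748992919921875, 1.212799072265625), (90.4051742553711, 61.23927688598633), 0.2722755968570709)
```

```bash
python3 -c "
from h import *
tgt(.5503,-.009,.027,-13)"
python3 -m handwheel '[255,2,0.1,-0.1,0,0,0, 255,4,0.15,-0.1,0,0,0, 255,5,0.15,-0.1,0,0.1,0, 255,5,0.15,-0.1,0,0.1,0, 255,5,0.15,-0.1,0,0.1,0]'
python3 -c "
from h import *
st();tgt(.5503,-.009,.027,-13)"
```

```text
t 6.28 shift [ 6.85  0.19 -0.21] turn [-0.1   0.26  0.01]
time_s: 6.7
tool_pos: [0.5492, -0.0091, 0.044]
orientation: [0.18, 1.564, -0.18]
contact_force: [0.2, -0.7, 0.7]
opening: 0.0587
t 6.7 pos [ 0.5492 -0.0091  0.044 ] jaw az -13.12 tilt x [-1.1e-03  1.0e-04 -1.0e+00] zz -0.0011 F [ 0.25 -0.73  0.66] T [ 0.02  -0.022 -0.024] op 0.0587 q [-0.152  0.068  1.93  -0.     1.145  0.077]
t 6.7 shift [1.7  0.04 0.11] turn [-0.12 -0.06  0.01]
```

```bash

python3 -m handwheel '[255,0.5,0,0.1,0,0,0, 255,1.0,0,0.1,0,0,0, 255,1.3,0,0.1,0,0,0, 255,1.5,0,0.1,0,0,0, 255,1.6,0,0.1,0,0,0]'
python3 -m handwheel '[255,0,0,0,0,0,0, 255,0,0,0,0,0,0, 255,0,0,0,0,0,0]'
python3 - <<'E'
from h import *
st();tgt(.5503,-.009,.026,-13)
s,c=grab("wrist"); cv2.imwrite("pics/w6.png",c["color"]); P=wpose(s,c); np.savez("w6.npz",P=P,**c)
E
```

```text
time_s: 7.12
tool_pos: [0.5499, -0.0089, 0.0274]
orientation: [0.18, 1.565, -0.179]
contact_force: [-0.2, 0.4, -2.1]
opening: 0.0584
time_s: 7.37
tool_pos: [0.5502, -0.0089, 0.0278]
orientation: [0.18, 1.565, -0.179]
contact_force: [-0.3, 0.7, -1.3]
opening: 0.0589
t 7.37 pos [ 0.5502 -0.0089  0.0278] jaw az -13.1 tilt x [-1.4e-03  3.0e-04 -1.0e+00] zz -0.0014 F [-0.26  0.75 -1.33] T [-0.011  0.039  0.004] op 0.0589 q [-0.152  0.096  1.933  0.     1.115  0.077]
t 7.37 shift [ 0.18 -0.    0.01] turn [-0.1  -0.08 -0.  ]
```

View pics/w6.png

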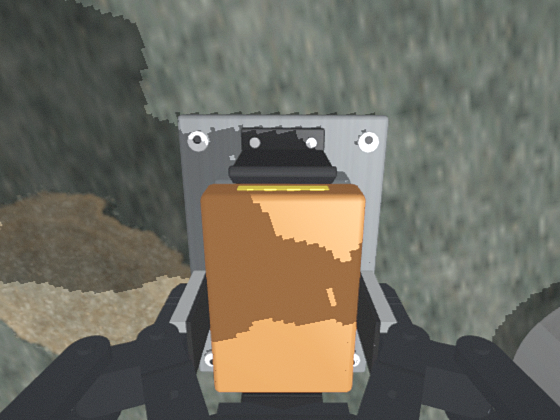

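The plate sits between the cheeks, centred on the foot: foot columns 180-387 (mid 283) and plate columns 203-365 (mid 284). I'll lower the last 1.5 mm and release.

```bash

python3 -m handwheel '[255,0.17,0,0,0,0,0, 255,0.17,0,0,0,0,0, 0,0.17,0,0,0,0,0, 0,0.17,0,0,0,0,0, 0,0.17,0,0,0,0,0]'
python3 -c "
from h import *
st()"
python3 -m handwheel '[0,0,0,0,0,0,0, 0,0,0,0,0,0,0, 0,-4,0,0,0,0,0, 0,-8,0,0,0,0,0, 0,-10,0,0,0,0,0]'
python3 - <<'E'
from h import *
st();tgt(.607,.152,.13,-3)
s,c=grab("wrist"); cv2.imwrite("pics/w7.png",c["color"]); P=wpose(s,c); np.savez("w7.npz",P=P,**c)
E
```

```text
time_s: 7.83
tool_pos: [0.5502, -0.0089, 0.0261]
orientation: [0.18, 1.565, -0.179]
contact_force: [0.1, 0.1, -0.6]
opening: 0.0854
t 7.83 pos [ 0.5502 -0.0089  0.0261] jaw az -13.1 tilt x [-1.3e-03  3.0e-04 -1.0e+00] zz -0.0014 F [ 0.08  0.09 -0.59] T [0.027 0.033 0.038] op 0.0854 q [-0.152  0.098  1.933  0.     1.112  0.077]
time_s: 8.25
tool_pos: [0.5522, -0.0092, 0.1306]
orientation: [0.179, 1.559, -0.179]
contact_force: [1.0, 0.3, 1.2]
opening: 0.0855
t 8.25 pos [ 0.5522 -0.0092  0.1306] jaw az -13.09 tilt x [ 4.e-03 -5.e-04 -1.e+00] zz 0.004 F [0.95 0.29 1.17] T [-0.006 -0.061  0.021] op 0.0855 q [-0.152 -0.039  1.878  0.     1.298  0.077]
t 8.25 shift [ 0.07 16.95  1.68] turn [-10.09   0.23  -0.  ]
```

View pics/w7.png

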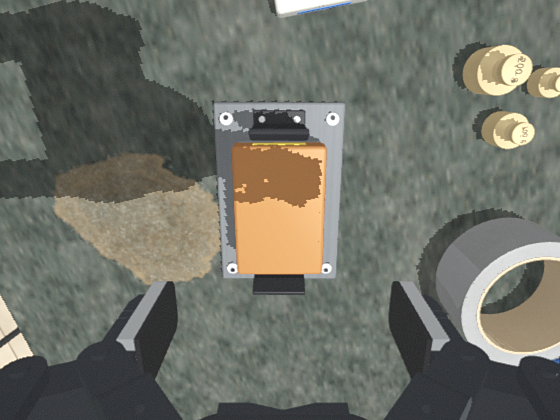

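The plate lies between the cheeks at (280,208), with the cheeks at (280,130) and (279,284). I'll measure its seat and then go to the white plate.

```bash
cat >> h.py <<'E'
def platefit(c,P,m,z):
    m=cv2.morphologyEx(m.astype(np.uint8),cv2.MORPH_OPEN,np.ones((3,3)))
    lab,s_=cv2.connectedComponentsWithStats(m)[1:3]; i=1+np.argmax(s_[1:,4])
    k=lab==i
    cs=max(cv2.findContours(k.astype(np.uint8),0,1)[0],key=cv2.contourArea)[:,0]
    W=cloud(c,P)
    return rect(onz(c,P,cs,z)), np.nanpercentile(W[k][:,2],[5,50,95]).round(4), k
E
python3 - <<'E'
from h import *
c=dict(np.load("w7.npz"));P=c["P"];H,S,V=cv2.split(cv2.cvtColor(c["color"],cv2.COLOR_BGR2HSV))
m=(H<22)&(S>80)&(V>110); W=cloud(c,P); m&=(W[...,2]>.036)
m[:, :225]=0; m[:,340:]=0
print(platefit(c,P,m,.042)[:2])
E
python3 -m handwheel '[0,0,17,1.7,-10,0,0, 0,0,17,1.7,-10,0,0, 0,0,17,1.7,-10,0,0, 0,0,17,1.7,-10,0,0, 0,0,17,1.7,-10,0,0]'
python3 -m handwheel '[0,0,0,0,0,0,0, 0,0,0,0,0,0,0, 0,0,0,0,0,0,0, 0,0,0,0,0,0,0]'
python3 - <<'E'
from h import *
st();tgt(.607,.152,.13,-3)
s,c=grab("wrist"); cv2.imwrite("pics/w8.png",c["color"]); P=wpose(s,c); np.savez("w8.npz",P=P,**c)
W=cloud(c,P); m=(W[...,2]>.012)&(W[...,2]<.025)&(abs(W[...,0]-.607)<.07)&(abs(W[...,1]-.152)<.07)
print(platefit(c,P,m,.018)[:2])
H,S,V=cv2.split(cv2.cvtColor(c["color"],cv2.COLOR_BGR2HSV))
print(platefit(c,P,(V>110)&(S<60)&m,.018)[:2])
E
```

```text
(((551.392822265625, -8.525558471679688), (89.11528778076172, 59.186336517333984), 76.95061492919922), array([0.0405, 0.0417, 0.0428]))
time_s: 8.72
tool_pos: [0.6063, 0.1583, 0.1259]
orientation: [0.041, 1.571, -0.036]
contact_force: [-0.7, -0.4, 0.1]
opening: 0.0856
time_s: 9.05
tool_pos: [0.6049, 0.1514, 0.1257]
orientation: [0.044, 1.573, -0.044]
contact_force: [-0.1, -0.1, 0.8]
opening: 0.0855
t 9.05 pos [0.6049 0.1514 0.1257] jaw az -3.2 tilt x [-2.2e-03  1.0e-04 -1.0e+00] zz -0.0022 F [-0.14 -0.08  0.82] T [ 0.014 -0.028  0.042] op 0.0855 q [0.126 0.136 1.706 0.    1.302 0.181]
t 9.05 shift [-0.44  0.07  0.2 ] turn [-0.2  -0.13  0.  ]
(((609.8557739257812, 153.49778747558594), (89.34024810791016, 59.34612274169922), 87.07366180419922), array([0.0165, 0.0177, 0.0189]))
(((609.8557739257812, 153.49778747558594), (89.34024810791016, 59.34612274169922), 87.07366180419922), array([0.0163, 0.0177, 0.0188]))
```

View pics/w8.png

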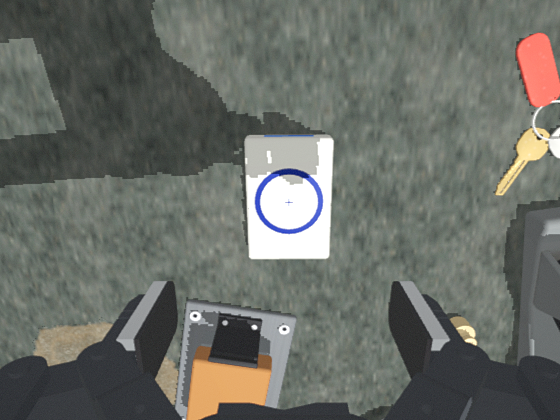

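The white plate is at (289,197), ring facing up. The weights at (462,330) and the keys at (535,140) are clear of the fingers. Descend.

```bash
python3 -c "
from h import *
tgt(.6088,.1533,.0015,-2.9)"
python3 -m handwheel '[0,4,0.2,0.4,-0.3,0,0, 0,8,0.2,0.4,-0.3,0,0, 0,11,0.2,0.4,-0.3,-0.1,0, 0,12,0.2,0.4,-0.3,-0.1,0, 0,12.2,0.2,0.4,-0.3,-0.1,0]'
python3 -m handwheel '[0,0,0,0,0,0,0, 0,0,0,0,0,0,0, 0,0,0,0,0,0,0, 0,0,0,0,0,0,0, 0,0,0,0,0,0,0]'
python3 -c "
from h import *
st();tgt(.6088,.1533,.0015,-2.9)"
```

```text
t 9.1 shift [12.43  0.21  0.39] turn [-0.3  -0.11 -0.01]
time_s: 9.52
tool_pos: [0.6065, 0.1534, 0.0006]
orientation: [0.039, 1.577, -0.04]
contact_force: [-0.2, 0.7, 0.5]
opening: 0.0857
time_s: 9.93
tool_pos: [0.6105, 0.1548, 0.0058]
orientation: [0.039, 1.567, -0.038]
contact_force: [0.8, 0.0, 0.2]
opening: 0.0855
t 9.93 pos [0.6105 0.1548 0.0058] jaw az -2.79 tilt x [ 3.1e-03  7.0e-04 -1.0e+00] zz 0.0031 F [0.79 0.01 0.2 ] T [-0.021 -0.009  0.023] op 0.0855 q [0.13  0.294 1.745 0.    1.099 0.179]
t 9.93 shift [ 0.43 -0.16 -0.16] turn [ 0.11  0.18 -0.05]
```

```bash

python3 -m handwheel '[0,0.3,-0.1,-0.1,0,0.1,0, 0,0.3,-0.1,-0.1,0,0.1,0, 0,0.3,-0.1,-0.1,0,0.1,0, 0,0.3,-0.1,-0.1,0,0.1,0, 0,0.3,-0.1,-0.1,0,0.1,0]'
python3 -c "
from h import *
st();tgt(.6088,.1533,.0015,-2.9)"
```

```text
time_s: 10.35
tool_pos: [0.6081, 0.1536, 0.0008]
orientation: [0.039, 1.572, -0.038]
contact_force: [0.8, 1.2, -0.6]
opening: 0.0853
t 10.35 pos [0.6081 0.1536 0.0008] jaw az -2.8 tilt x [-1.9e-03  4.0e-04 -1.0e+00] zz -0.0019 F [ 0.79  1.23 -0.6 ] T [0.019 0.003 0.036] op 0.0853 q [1.290e-01 2.990e-01 1.749e+00 1.000e-03 1.095e+00 1.770e-01]
t 10.35 shift [-0.07 -0.03  0.08] turn [ 0.1  -0.11 -0.02]
```

```bash

python3 -m handwheel '[255,0,0,0,0,0,0, 255,0,0,0,0,0,0, 255,0,0,0,0,0,0, 255,0,0,0,0,0,0, 255,0,0,0,0,0,0]' 40
python3 -m handwheel '[255,0,0,0,0,0,0, 255,0,0,0,0,0,0]' 40
python3 - <<'E'
from h import *
st()
for _ in range(1):
    s,c=grab("wrist"); cv2.imwrite("pics/w9.png",c["color"]);T=cloud(c,c["tool_from_camera"])
    m=(T[...,0]<-0.008)&(T[...,0]>-0.024)&(abs(T[...,2])<.034)&(abs(T[...,1])<.07)
    H,S,V=cv2.split(cv2.cvtColor(c["color"],cv2.COLOR_BGR2HSV))
    print(platefit(c,c["tool_from_camera"],m&(V>110),0)[1])
    Q=T[m&(V>110)&(abs(T[...,2])<.028)]; print(np.median(Q[:,0]),np.percentile(Q[:,1],[0,.3,99.7,100]).round(4))
E
```

```text
time_s: 10.77
tool_pos: [0.6085, 0.1537, 0.0013]
orientation: [0.039, 1.571, -0.038]
contact_force: [0.9, 0.8, 2.1]
opening: 0.0591
time_s: 10.93
tool_pos: [0.6085, 0.1537, 0.0012]
orientation: [0.039, 1.571, -0.038]
contact_force: [1.3, 1.4, 1.2]
opening: 0.0589
t 10.93 pos [0.6085 0.1537 0.0012] jaw az -2.8 tilt x [-1.e-03  5.e-04 -1.e+00] zz -0.001 F [1.33 1.44 1.2 ] T [0.002 0.002 0.077] op 0.0589 q [1.290e-01 2.980e-01 1.749e+00 1.000e-03 1.095e+00 1.770e-01]
[-0.0256  0.0011  0.0274]
-0.016523250356312025 [-0.0456 -0.0445  0.0446  0.045 ]
```

View pics/w9.png

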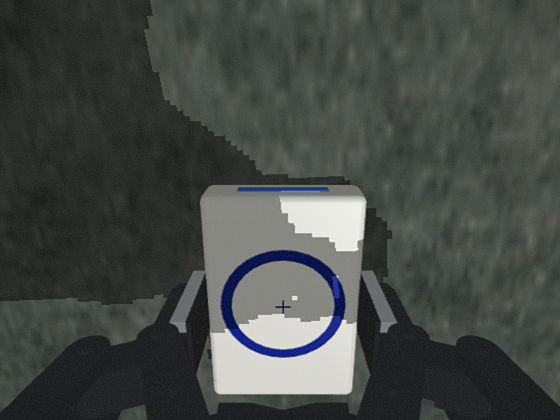

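The white plate is gripped in the same tool position as the brown one was: back edge at row 185, ring centre at (283,304). It can go to the same TCP x, y and yaw.

```bash

python3 -m handwheel '[255,-4,0,0,0,0,0, 255,-8,0,0,0,0,0, 255,-10,0,0,0,0,0, 255,-10,0,0,0,0,0]'
python3 -c "
from h import *
st();tgt(.5502,-.0089,.10,-13.1)"
```

```text
time_s: 11.32
tool_pos: [0.6121, 0.1541, 0.1075]
orientation: [0.04, 1.562, -0.037]
contact_force: [1.3, -1.1, 0.1]
opening: 0.0589
t 11.32 pos [0.6121 0.1541 0.1075] jaw az -2.79 tilt x [ 0.0088  0.0017 -1.    ] zz 0.0087 F [ 1.3  -1.15  0.13] T [ 0.031 -0.031 -0.005] op 0.0589 q [1.290e-01 1.650e-01 1.706e+00 1.000e-03 1.262e+00 1.770e-01]
t 11.32 shift [  0.66 -16.59  -5.39] turn [10.31  0.49 -0.17]
```

```bash

python3 -m handwheel '[255,0.1,-16.6,-5.1,10.3,0,0, 255,0.1,-16.6,-5.1,10.3,0,0, 255,0.1,-16.6,-5.1,10.3,0,0, 255,0.1,-16.6,-5.1,10.3,0,0, 255,0.1,-16.6,-5.1,10.3,0,0]'
python3 -m handwheel '[255,0,0,0,0,0,0, 255,0,0,0,0,0,0, 255,0,0,0,0,0,0, 255,0,0,0,0,0,0, 255,0,0,0,0,0,0]'
python3 -c "
from h import *
st();tgt(.5502,-.0089,.06,-13.1)"
```

```text
time_s: 11.73
tool_pos: [0.5459, -0.014, 0.0975]
orientation: [0.181, 1.569, -0.184]
contact_force: [0.5, -1.1, -1.4]
opening: 0.059
time_s: 12.15
tool_pos: [0.5496, -0.0085, 0.0997]
orientation: [0.178, 1.565, -0.178]
contact_force: [0.2, -0.5, -1.3]
opening: 0.059
t 12.15 pos [ 0.5496 -0.0085  0.0997] jaw az -12.99 tilt x [-1.9e-03  6.0e-04 -1.0e+00] zz -0.002 F [ 0.22 -0.47 -1.29] T [-0.011 -0.012  0.004] op 0.059 q [-0.151 -0.006  1.901  0.     1.248  0.076]
t 12.15 shift [ 3.97 -0.03  0.08] turn [ 0.11 -0.12 -0.01]
```

```bash

python3 -m handwheel '[255,2,0,0.05,0.1,0,0, 255,3.2,0,0.05,0.1,-0.1,0, 255,3.8,0,0.05,0.1,-0.1,0, 255,3.8,0,0.05,0.1,-0.1,0, 255,3.8,0,0.05,0.1,-0.1,0]'
python3 -m handwheel '[255,0,0,0,0,0,0, 255,0,0,0,0,0,0, 255,0,0,0,0,0,0, 255,0,0,0,0,0,0]'
python3 - <<'E'
from h import *
st();tgt(.5502,-.0089,.0445,-13.1)
s,c=grab("wrist"); cv2.imwrite("pics/w10.png",c["color"])
E
```

```text
time_s: 12.57
tool_pos: [0.5493, -0.0095, 0.0614]
orientation: [0.181, 1.565, -0.18]
contact_force: [-1.1, 0.1, -1.0]
opening: 0.0586
time_s: 12.9
tool_pos: [0.5501, -0.0099, 0.0626]
orientation: [0.181, 1.562, -0.181]
contact_force: [0.3, -1.0, -1.8]
opening: 0.0591
t 12.9 pos [ 0.5501 -0.0099  0.0626] jaw az -13.2 tilt x [ 1.1e-03 -2.0e-04 -1.0e+00] zz 0.0012 F [ 0.27 -1.   -1.83] T [-0.017 -0.002 -0.058] op 0.0591 q [-0.153  0.042  1.921  0.     1.177  0.077]
t 12.9 shift [ 1.81  0.1  -0.02] turn [-0.1   0.07 -0.01]
```

View pics/w10.png

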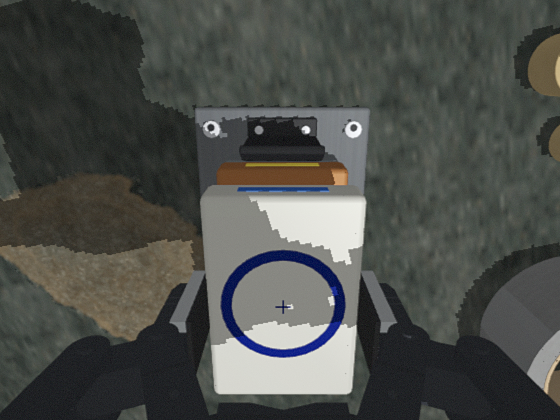

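The white plate is centred over the brown one: brown columns 217-348 (mid 282.5), white mid 283. Lower.

```bash

python3 -m handwheel '[255,0.8,0.1,0,-0.1,0,0, 255,1.4,0.1,0,-0.1,0,0, 255,1.7,0.1,0,-0.1,0,0, 255,1.7,0.1,0,-0.1,0,0, 255,1.7,0.1,0,-0.1,0,0]'
python3 -m handwheel '[255,0,0,0,0,0,0, 255,0,0,0,0,0,0, 255,0,0,0,0,0,0]'
python3 - <<'E'
from h import *
st();tgt(.5502,-.0089,.0432,-13.1)
s,c=grab("wrist"); cv2.imwrite("pics/w11.png",c["color"])
E
```

```text
time_s: 13.37
tool_pos: [0.5496, -0.0088, 0.0444]
orientation: [0.18, 1.564, -0.18]
contact_force: [1.0, 0.4, -1.0]
opening: 0.0587
time_s: 13.62
tool_pos: [0.55, -0.0089, 0.045]
orientation: [0.179, 1.563, -0.18]
contact_force: [0.8, 0.3, -0.9]
opening: 0.0589
t 13.62 pos [ 0.55   -0.0089  0.045 ] jaw az -13.1 tilt x [ 2.e-04 -1.e-04 -1.e+00] zz 0.0002 F [ 0.79  0.35 -0.89] T [0.01  0.016 0.012] op 0.0589 q [-0.151  0.068  1.928 -0.     1.145  0.077]
t 13.62 shift [0.18 0.   0.02] turn [-0.    0.01  0.  ]
```

View pics/w11.png

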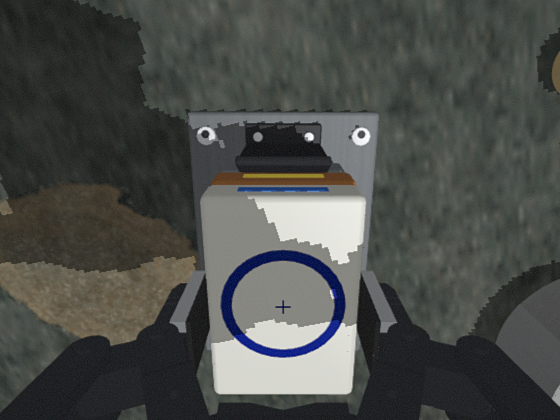

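The edges line up and the cheek is clear at row 165. I'll lower the last 1.7 mm, release and retreat.

```bash

python3 -m handwheel '[255,0.17,0,0,0,0,0, 255,0.17,0,0,0,0,0, 255,0.17,0,0,0,0,0, 0,0.17,0,0,0,0,0, 0,0.17,0,0,0,0,0]'
python3 -m handwheel '[0,0,0,0,0,0,0, 0,0,0,0,0,0,0, 0,-4,0,0,0,0,0, 0,-8,0,0,0,0,0, 0,-12,0,0,0,0,0]'
python3 -m handwheel '[0,0,0,0,0,0,0, 0,0,0,0,0,0,0, 0,0,0,0,0,0,0]'
python3 - <<'E'
from h import *
st()
s,c=grab("wrist"); cv2.imwrite("pics/w12.png",c["color"]); P=wpose(s,c); np.savez("w12.npz",P=P,**c)
W=cloud(c,P); m=(W[...,2]>.054)&(W[...,2]<.066)&(abs(W[...,0]-.55)<.08)&(abs(W[...,1]+.01)<.08); m[270:]=0
print(platefit(c,P,m,.060)[:2])
s,c=grab("scene"); a=cv2.resize(c["color"][190:260,205:305],None,fx=7,fy=7,interpolation=cv2.INTER_CUBIC); cv2.imwrite("pics/s12.png",a)
np.savez("s12.npz",**c)
E
```

```text
time_s: 14.08
tool_pos: [0.55, -0.0089, 0.0434]
orientation: [0.18, 1.563, -0.179]
contact_force: [-0.7, 0.5, -0.4]
opening: 0.0809
time_s: 14.5
tool_pos: [0.549, -0.0087, 0.1637]
orientation: [0.18, 1.566, -0.179]
contact_force: [0.4, 0.2, 0.1]
opening: 0.0859
time_s: 14.75
tool_pos: [0.5498, -0.0088, 0.1631]
orientation: [0.179, 1.563, -0.179]
contact_force: [-0.1, 0.2, -1.2]
opening: 0.085
t 14.75 pos [ 0.5498 -0.0088  0.1631] jaw az -13.1 tilt x [ 1.e-04 -0.e+00 -1.e+00] zz 0.0001 F [-0.1   0.22 -1.19] T [0.03  0.026 0.022] op 0.085 q [-0.151 -0.075  1.855 -0.     1.361  0.077]
(((551.1919555664062, -8.411552429199219), (88.98545837402344, 59.31688690185547), 76.87496185302734), array([0.0585, 0.0597, 0.0608]))
```

View pics/w12.png

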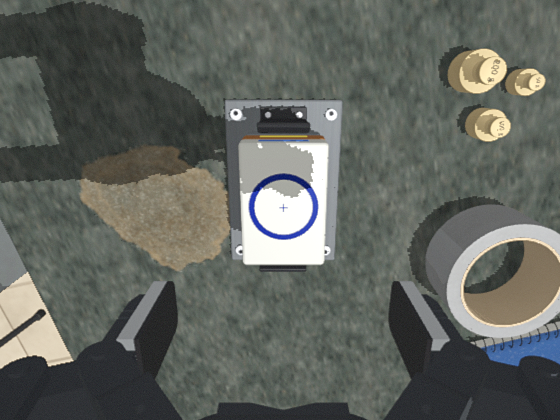

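View pics/s12.png

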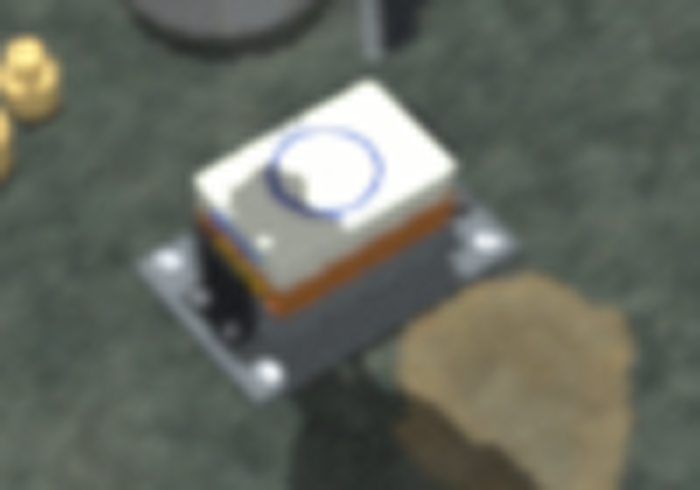

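The white plate is seated at z 59.7 mm, its fit (551.2,-8.4) against the brown plate's (551.4,-8.5), so they are flush. The ring is at (283,206), and the scene crop shows a straight stack. I'll measure the ring centre and go over the meter.

```bash

python3 - <<'E'
from h import *
c=dict(np.load("w12.npz"));P=c["P"];H,S,V=cv2.split(cv2.cvtColor(c["color"],cv2.COLOR_BGR2HSV))
m=((H>100)&(H<135)&(S>100)).astype(np.uint8); m[:165]=0;m[245:]=0;m[:,:240]=0;m[:,330:]=0
cs=max(cv2.findContours(m,0,1)[0],key=cv2.contourArea)[:,0]
p=onz(c,P,cs,.060); print(cv2.fitEllipse((p[:,:2]*1000).astype(np.float32)))
tgt(.468,-.335,.25,-32.4)
E
```

```text
((551.0811157226562, -9.65246868133545), (47.043392181396484, 47.24557876586914), 179.72743225097656)
t 14.85 shift [ -8.88 -33.62  -0.49] turn [19.3  -0.2   0.05]
```

```bash

python3 -m handwheel '[0,-8.9,-33.6,-0.5,19.3,0,0, 0,-8.9,-33.6,-0.5,19.3,0,0, 0,-8.9,-33.6,-0.5,19.3,0,0, 0,-8.9,-33.6,-0.5,19.3,0,0, 0,-8.9,-33.6,-0.5,19.3,0,0]'
python3 -c "
from h import *
st();tgt(.468,-.335,.25,-32.4)"
```

```text
time_s: 15.27
tool_pos: [0.4997, -0.2053, 0.2147]
orientation: [0.444, 1.529, -0.442]
contact_force: [0.5, -0.4, -0.0]
opening: 0.0855
t 15.27 pos [ 0.4997 -0.2053  0.2147] jaw az -32.38 tilt x [-0.0032  0.0019 -1.    ] zz -0.0037 F [ 0.54 -0.38 -0.01] T [ 0.008 -0.051  0.017] op 0.0855 q [-0.528 -0.137  1.825  0.     1.458  0.038]
t 15.27 shift [ -3.54 -12.65   4.25] turn [ 0.02 -0.21  0.01]
```

```bash

python3 -m handwheel '[0,-3.5,-12.6,4.2,0,0,0, 0,-3.5,-12.6,4.2,0,0,0, 0,-3.5,-12.6,4.2,0,0,0, 0,-3.5,-12.6,4.2,0,0,0, 0,-3.5,-12.6,4.2,0,0,0]'
python3 -m handwheel '[0,0,0,0,0,0,0, 0,0,0,0,0,0,0, 0,0,0,0,0,0,0, 0,0,0,0,0,0,0]'
python3 - <<'E'
from h import *
st();tgt(.468,-.335,.25,-32.4)
s,c=grab("wrist"); cv2.imwrite("pics/w13.png",c["color"]); P=wpose(s,c); np.savez("w13.npz",P=P,**c)
E
```

```text
time_s: 15.68
tool_pos: [0.4681, -0.3359, 0.2507]
orientation: [0.447, 1.526, -0.446]
contact_force: [-0.3, -0.5, 0.3]
opening: 0.0853
time_s: 16.02
tool_pos: [0.4696, -0.3316, 0.2506]
orientation: [0.442, 1.527, -0.441]
contact_force: [-0.2, 0.4, 0.9]
opening: 0.0852
t 16.02 pos [ 0.4696 -0.3316  0.2506] jaw az -32.29 tilt x [-0.001   0.0012 -1.    ] zz -0.0015 F [-0.24  0.39  0.88] T [ 0.002 -0.068 -0.017] op 0.0852 q [-0.744 -0.076  1.708  0.     1.511 -0.181]
t 16.02 shift [ 0.06 -0.37  0.05] turn [ 0.11 -0.08 -0.03]
```

View pics/w13.png

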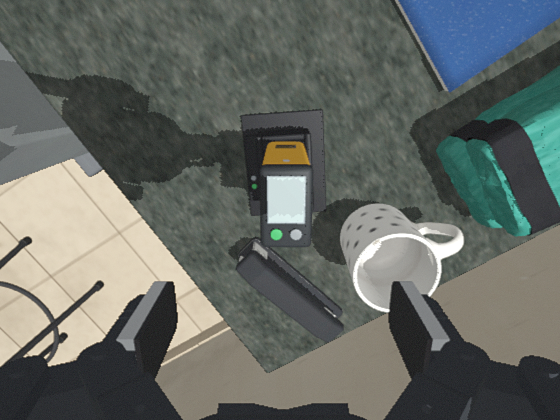

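The meter's top is at (286,205). The mug is at (390,260) and a dark battery-like bar at (290,290). The cradle foot's angle is visible at columns 241-325. I'll fit the top face.

```bash

python3 - <<'E'
from h import *
c=dict(np.load("w13.npz"));P=c["P"];W=cloud(c,P)
k=(abs(W[...,0]-.468)<.06)&(abs(W[...,1]+.335)<.06)
print(np.histogram(W[k&(W[...,2]>.03)][:,2],bins=np.arange(.03,.16,.01)))
m=k&(W[...,2]>.138)&(W[...,2]<.155); r=platefit(c,P,m,.146); print(r[:2]); Q=W[r[2]]; print(rect(Q),Q.mean(0))
m=k&(W[...,2]>.125); r=platefit(c,P,m,.146); print(r[:2])
a=cv2.resize(c["color"][100:270,225:345],None,fx=4,fy=4,interpolation=cv2.INTER_CUBIC); cv2.imwrite("pics/w13c.png",a)
mug=W[(abs(W[...,2]-.09)<.006)&(abs(W[...,0]-.51)<.12)&(abs(W[...,1]+.43)<.08)]; print("mug",mug.mean(0),mug.min(0),mug.max(0),rect(mug))
E
```

```text
(array([ 163,  761,   71,   74,   78,   84,  105,   99,  115,  125,  103,
       4265]), array([0.03, 0.04, 0.05, 0.06, 0.07, 0.08, 0.09, 0.1 , 0.11, 0.12, 0.13,
       0.14, 0.15]))
(((472.1136474609375, -333.4184875488281), (60.4387092590332, 36.612831115722656), 57.570579528808594), array([0.1434, 0.1464, 0.148 ]))
((471.59686279296875, -334.4263916015625), (60.238460540771484, 37.31121826171875), 57.54978561401367) [ 0.47263852 -0.33252665  0.14617955]
(((264.70587158203125, -352.2027587890625), (135.57620239257812, 163.28529357910156), 57.69610595703125), array([0.2747, 0.3153, 0.3315]))
mug [ 0.57792299 -0.44291451  0.08974119] [ 0.47349803 -0.49446942  0.0840029 ] [ 0.62999942 -0.38843204  0.09599433] ((552.9743041992188, -443.34429931640625), (160.98793029785156, 99.0043716430664), 3.9378013610839844)
```

View pics/w13c.png

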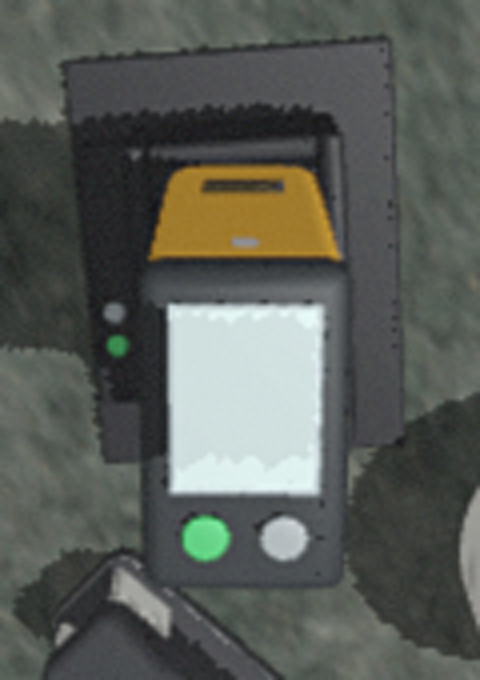

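```bash
python3 -c "
from h import *
tgt(.4708,-.3338,.095,-32.4)"
python3 -m handwheel '[0,4,-0.2,0.2,0.1,0,0, 0,8,-0.2,0.2,0.1,0,0, 0,12,-0.2,0.2,0.1,0,0, 0,15,-0.2,0.2,0.1,0,0, 0,15.5,-0.2,0.2,0.1,0,0]'
python3 -m handwheel '[0,0,0,0,0,0,0, 0,0,0,0,0,0,0, 0,0,0,0,0,0,0, 0,0,0,0,0,0,0, 0,0,0,0,0,0,0]'
python3 - <<'E'
from h import *
st();tgt(.4708,-.3338,.095,-32.4)
s,c=grab("wrist"); cv2.imwrite("pics/w14.png",c["color"]); P=wpose(s,c); np.savez("w14.npz",P=P,**c)
E
```

```text
t 16.07 shift [15.6  -0.11  0.22] turn [ 0.11 -0.05 -0.02]
time_s: 16.48
tool_pos: [0.4665, -0.3318, 0.0893]
orientation: [0.449, 1.536, -0.44]
contact_force: [-0.5, 1.2, -1.2]
opening: 0.0854
time_s: 16.9
tool_pos: [0.4712, -0.337, 0.0992]
orientation: [0.443, 1.521, -0.446]
contact_force: [0.3, 0.3, 0.5]
opening: 0.0856
t 16.9 pos [ 0.4712 -0.337   0.0992] jaw az -32.49 tilt x [ 0.0032 -0.003  -1.    ] zz 0.0043 F [0.26 0.25 0.47] T [0.015 0.015 0.013] op 0.0856 q [-0.749  0.06   1.835 -0.     1.242 -0.182]
t 16.9 shift [ 0.42  0.25 -0.2 ] turn [-0.09  0.24  0.05]
```

View pics/w14.png

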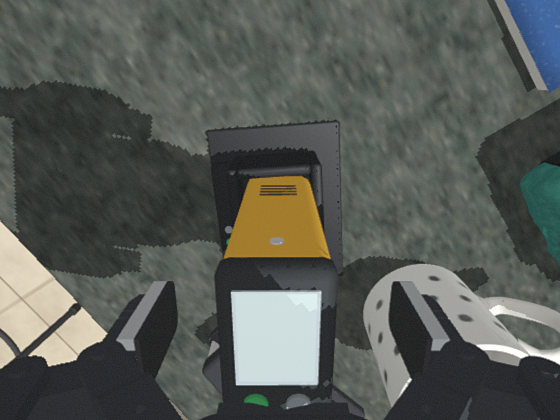

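The meter is between the jaws: meter mid column 277, jaws mid 283. The right finger passes above the mug's near side (400,270). A small correction, then close.

```bash

python3 -m handwheel '[0,0.3,0.2,-0.2,0,0.2,0, 0,0.3,0.2,-0.2,0,0.2,0, 0,0.3,0.2,-0.2,0,0.2,0, 0,0.3,0.2,-0.2,0,0.2,0, 0,0.3,0.2,-0.2,0,0.2,0]'
python3 - <<'E'
from h import *
st();tgt(.4708,-.3338,.095,-32.4)
s,c=grab("wrist"); T=cloud(c,c["tool_from_camera"])
m=(abs(T[...,0]+.05)<.007)&(abs(T[...,2])<.03)&(abs(T[...,1])<.05); r=platefit(c,c["tool_from_camera"],m,0); Q=T[r[2]]
print(cv2.minAreaRect((Q[:,1:]*1000).astype(np.float32)))
# cradle socket/foot angle
P=wpose(s,c);W=cloud(c,P); k=(abs(W[...,2]-.009)<.008)&(abs(W[...,0]-.5)<.06)&(abs(W[...,1]+.30)<.06); 
print(np.histogram(W[...,2][(abs(W[...,0]-.5)<.05)&(abs(W[...,1]+.28)<.05)],bins=np.arange(-.005,.06,.005)))
E
```

```text
time_s: 17.37
tool_pos: [0.4693, -0.3331, 0.0935]
orientation: [0.445, 1.528, -0.444]
contact_force: [-0.2, -0.2, -0.3]
opening: 0.0854
t 17.37 pos [ 0.4693 -0.3331  0.0935] jaw az -32.5 tilt x [-0.0031  0.002  -1.    ] zz -0.0037 F [-0.25 -0.18 -0.29] T [-0.003  0.019 -0.057] op 0.0854 q [-7.460e-01  6.300e-02  1.842e+00 -1.000e-03  1.240e+00 -1.790e-01]
t 17.37 shift [-0.15  0.03  0.17] turn [-0.1  -0.21 -0.  ]
((8.191671371459961, 2.2074146270751953), (37.39814758300781, 45.81632995605469), 89.74283599853516)
(array([13165,  9511,   222,   495,   146,   170,   237,   243,   359,
        1015,  1274,   161]), array([-0.005,  0.   ,  0.005,  0.01 ,  0.015,  0.02 ,  0.025,  0.03 ,
        0.035,  0.04 ,  0.045,  0.05 ,  0.055]))
```

```bash

python3 -m handwheel '[0,0,0,0.1,0,-0.1,0, 0,0,0,0.1,0,-0.1,0, 0,0,0,0.1,0,-0.1,0]'
python3 -c "
from h import *
st();tgt(.4708,-.3338,.095,-32.4)"
```

```text
time_s: 17.67
tool_pos: [0.4702, -0.3338, 0.0936]
orientation: [0.445, 1.526, -0.444]
contact_force: [-0.6, 0.2, -0.4]
opening: 0.0855
t 17.67 pos [ 0.4702 -0.3338  0.0936] jaw az -32.5 tilt x [-1.4e-03  9.0e-04 -1.0e+00] zz -0.0016 F [-0.57  0.22 -0.39] T [ 0.001 -0.013 -0.01 ] op 0.0855 q [-0.746  0.065  1.84  -0.     1.238 -0.179]
t 17.67 shift [-0.14  0.03  0.05] turn [-0.1  -0.09  0.  ]
```

```bash

python3 -m handwheel '[150,0,0,0,0,0,0, 150,0,0,0,0,0,0, 150,0,0,0,0,0,0, 150,0,0,0,0,0,0, 150,0,0,0,0,0,0]' 30
python3 -c "
from h import *
st()"
python3 -m handwheel '[255,0,0,0,0,0,0, 255,0,0,0,0,0,0, 255,0,0,0,0,0,0, 255,0,0,0,0,0,0]' 60
python3 - <<'E'
from h import *
st()
s,c=grab("wrist"); cv2.imwrite("pics/w15.png",c["color"]);T=cloud(c,c["tool_from_camera"])
m=(abs(T[...,0]+.05)<.007)&(abs(T[...,2])<.03)&(abs(T[...,1])<.05); r=platefit(c,c["tool_from_camera"],m,0); Q=T[r[2]]
print(cv2.minAreaRect((Q[:,1:]*1000).astype(np.float32)),np.median(Q,0))
E
```

```text
time_s: 18.08
tool_pos: [0.4703, -0.3338, 0.0937]
orientation: [0.445, 1.526, -0.444]
contact_force: [0.9, -1.0, 0.2]
opening: 0.036
t 18.08 pos [ 0.4703 -0.3338  0.0937] jaw az -32.49 tilt x [-1.e-03  6.e-04 -1.e+00] zz -0.0012 F [ 0.93 -1.02  0.24] T [-0.096 -0.081  0.031] op 0.036 q [-0.746  0.064  1.84  -0.     1.238 -0.179]
time_s: 18.42
tool_pos: [0.4703, -0.3338, 0.0937]
orientation: [0.445, 1.526, -0.444]
contact_force: [0.9, -0.7, 0.9]
opening: 0.0352
t 18.42 pos [ 0.4703 -0.3338  0.0937] jaw az -32.5 tilt x [-1.e-03  6.e-04 -1.e+00] zz -0.0012 F [ 0.9  -0.75  0.91] T [-0.092 -0.127  0.031] op 0.0352 q [-0.746  0.064  1.84  -0.     1.238 -0.179]
((8.680971145629883, 0.03184700012207031), (59.96993637084961, 44.83319091796875), 89.61561584472656) [-0.05275996  0.01267925  0.00077303]
```

View pics/w15.png

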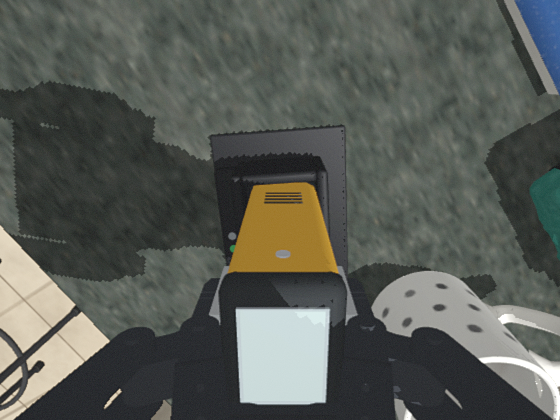

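The meter is gripped (opening 35.2 mm), its top 52.7 mm behind the TCP as expected. Lift straight up, gently at first.

```bash

python3 -m handwheel '[255,-1,0,0,0,0,0, 255,-2,0,0,0,0,0, 255,-3,0,0,0,0,0, 255,-4,0,0,0,0,0, 255,-5,0,0,0,0,0]' 70
python3 -m handwheel '[255,-2,0,0,0,0,0, 255,-5,0,0,0,0,0, 255,-6,0,0,0,0,0, 255,-6,0,0,0,0,0]'
python3 - <<'E'
from h import *
st();tgt(.5498,-.0099,.2,-13.1)
s,c=grab("scene"); cv2.imwrite("pics/s16.png",c["color"])
E
```

```text
time_s: 18.88
tool_pos: [0.4697, -0.3334, 0.1441]
orientation: [0.445, 1.528, -0.444]
contact_force: [-0.0, 0.1, -3.7]
opening: 0.0355
time_s: 19.22
tool_pos: [0.4719, -0.3353, 0.2083]
orientation: [0.442, 1.519, -0.447]
contact_force: [-0.4, -0.9, -2.9]
opening: 0.0354
t 19.22 pos [ 0.4719 -0.3353  0.2083] jaw az -32.5 tilt x [ 0.0042 -0.0044 -1.    ] zz 0.0059 F [-0.43 -0.87 -2.88] T [-0.053 -0.061  0.014] op 0.0354 q [-0.746 -0.045  1.75  -0.     1.431 -0.179]
t 19.22 shift [  0.72  31.63 -10.92] turn [-19.4    0.32   0.14]
```

View pics/s16.png

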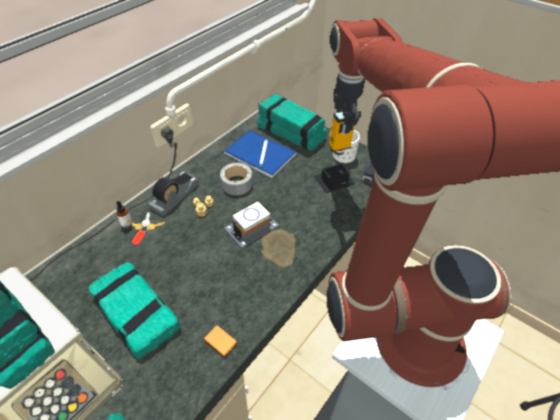

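The meter is out of its cradle, at (342,132), and the stack is intact at (252,218). Move over the stack.

```bash

python3 -m handwheel '[255,0,2,-0.7,-1.5,0,0, 255,0,5,-1.7,-4,0,0, 255,0,9,-3.1,-7,0,0, 255,0,13,-4.5,-10,0,0, 255,0,17,-5.9,-12,0,0]'
python3 -c "
from h import *
st();tgt(.5498,-.0099,.2,-13.1)"
```

```text
time_s: 19.68
tool_pos: [0.5102, -0.1588, 0.2009]
orientation: [0.282, 1.558, -0.279]
contact_force: [1.8, 0.6, -2.8]
opening: 0.0353
t 19.68 pos [ 0.5102 -0.1588  0.2009] jaw az -20.44 tilt x [-0.0052  0.0028 -1.    ] zz -0.0058 F [ 1.8   0.55 -2.82] T [ 0.013 -0.02  -0.04 ] op 0.0353 q [-0.441 -0.141  1.851  0.     1.437 -0.085]
t 19.68 shift [ 0.12 15.33 -1.48] turn [-7.34 -0.33 -0.07]
```

```bash

python3 -m handwheel '[255,0,4,-0.4,-2,0,0, 255,0,8,-0.8,-4,0,0, 255,0,11.5,-1.2,-6,0,0, 255,0,14,-1.4,-7,0,0, 255,0,15.3,-1.5,-7.3,0,0]'
python3 -m handwheel '[255,0,0,0,0,0,0, 255,0,0,0,0,0,0, 255,0,0,0,0,0,0, 255,0,0,0,0,0,0, 255,0,0,0,0,0,0]'
python3 - <<'E'
from h import *
st();tgt(.5498,-.0099,.17,-13.1)
s,c=grab("wrist"); cv2.imwrite("pics/w17.png",c["color"])
s,c=grab("scene"); cv2.imwrite("pics/s17.png",cv2.resize(c["color"][120:260,190:330],None,fx=4,fy=4,interpolation=cv2.INTER_CUBIC))
s,c=grab("top"); cv2.imwrite("pics/t17.png",cv2.resize(c["color"][140:260,180:320],None,fx=4,fy=4,interpolation=cv2.INTER_CUBIC))
E
```

```text
time_s: 20.1
tool_pos: [0.5499, -0.009, 0.2011]
orientation: [0.18, 1.569, -0.177]
contact_force: [-0.1, -0.6, -2.8]
opening: 0.035
time_s: 20.52
tool_pos: [0.5507, -0.0135, 0.2036]
orientation: [0.183, 1.565, -0.182]
contact_force: [0.0, 0.1, -2.5]
opening: 0.0353
t 20.52 pos [ 0.5507 -0.0135  0.2036] jaw az -13.32 tilt x [-1.8e-03  7.0e-04 -1.0e+00] zz -0.0019 F [ 0.02  0.09 -2.5 ] T [ 0.02   0.025 -0.016] op 0.0353 q [-0.16  -0.104  1.814  0.     1.434  0.073]
t 20.52 shift [ 3.36  0.33 -0.16] turn [-0.22 -0.11 -0.01]
```

View pics/w17.png

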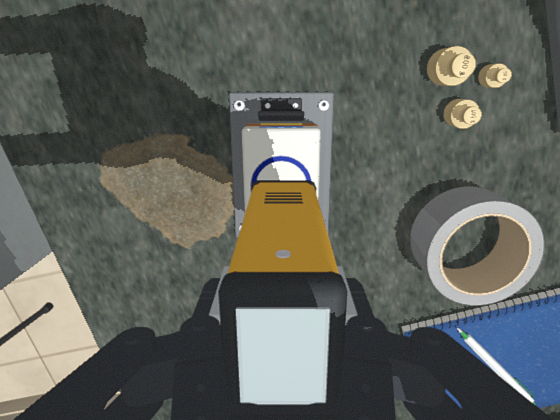

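View pics/s17.png

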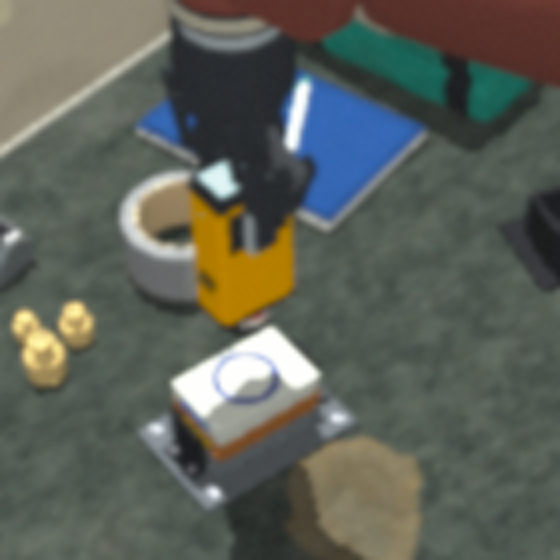

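View pics/t17.png

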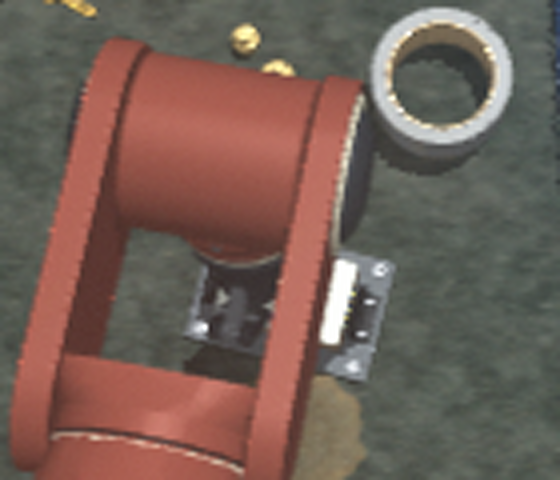

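The meter sits unchanged in the hand in the wrist view, its top edge at row 278 and the ring visible at (282,165), and it hangs straight in the scene crop. The top view is blocked by the arm. I'll check its lean in the hand and then descend.

```bash
cat > lean.py <<'E'
from h import *
s,c=grab("wrist"); T=cloud(c,c["tool_from_camera"]); H,S,V=cv2.split(cv2.cvtColor(c["color"],cv2.COLOR_BGR2HSV))
m=(abs(T[...,2])<.016)&(T[...,1]>.015)&(T[...,1]<.045)&(H>12)&(H<30)&(S>120)&(T[...,0]>-.03)&(T[...,0]<.062)
Q=T[m]; p=np.polyfit(Q[:,0],Q[:,1],1); print("front face n",len(Q),"lean deg",np.degrees(np.arctan(p[0])).round(2),"y at axis ref x=0.067",np.polyval(p,.067).round(4),"y at x=-.05",np.polyval(p,-.05).round(4),"x range",Q[:,0].min().round(3),Q[:,0].max().round(3))
# side edges: z extents by height
for a in (-.02,.0,.02,.04,.055):
    k=m&(abs(T[...,0]-a)<.006); q=T[(abs(T[...,2])<.025)&(T[...,1]>.02)&(T[...,1]<.04)&(H>12)&(H<30)&(S>120)&(abs(T[...,0]-a)<.006)]
    print(a,q[:,2].min().round(4),q[:,2].max().round(4),((q[:,2].min()+q[:,2].max())/2).round(4))
E
python3 lean.py
```

```text
front face n 5044 lean deg -0.03 y at axis ref x=0.067 0.0291 y at x=-.05 0.0291 x range -0.03 0.061
-0.02 -0.0169 0.0188 0.001
0.0 -0.0158 0.019 0.0016
0.02 -0.0157 0.0187 0.0015
0.04 -0.0154 0.0182 0.0014
0.055 -0.0157 0.0188 0.0016
```

```bash
python3 -c "
from h import *
tgt(.5501,-.0087,.157,-13.1)"
python3 -m handwheel '[255,1,0.2,-0.1,-0.2,0,0, 255,2.5,0.4,-0.1,-0.2,0,0, 255,3.8,0.4,-0.1,-0.2,0,0, 255,4.5,0.4,-0.1,-0.2,0,0, 255,4.5,0.4,-0.1,-0.2,0,0]'
python3 -m handwheel '[255,0,0,0,0,0,0, 255,0,0,0,0,0,0, 255,0,0,0,0,0,0, 255,0,0,0,0,0,0, 255,0,0,0,0,0,0]'
python3 -c "
from h import *
st();tgt(.5501,-.0087,.1417,-13.1)"
```

```text
t 20.72 shift [ 4.68  0.38 -0.17] turn [-0.16 -0.09 -0.03]
time_s: 21.13
tool_pos: [0.5489, -0.0078, 0.1555]
orientation: [0.179, 1.57, -0.178]
contact_force: [-0.3, 0.4, -2.3]
opening: 0.0351
time_s: 21.55
tool_pos: [0.5512, -0.0082, 0.1595]
orientation: [0.179, 1.564, -0.178]
contact_force: [1.0, -0.4, -2.7]
opening: 0.0351
t 21.55 pos [ 0.5512 -0.0082  0.1595] jaw az -13.0 tilt x [-2.e-04  7.e-04 -1.e+00] zz -0.0004 F [ 0.96 -0.4  -2.66] T [-0.034  0.051 -0.   ] op 0.0351 q [-1.500e-01 -6.800e-02  1.855e+00  1.000e-03  1.355e+00  7.700e-02]
t 21.55 shift [ 1.78 -0.08 -0.1 ] turn [ 0.1  -0.02 -0.04]
```

```bash

python3 -m handwheel '[255,0.3,-0.1,-0.1,0.1,0,0, 255,0.6,-0.1,-0.1,0.1,0,0, 255,0.9,-0.1,-0.1,0.1,0,0, 255,0.9,-0.1,-0.1,0.1,0,0, 255,0.9,-0.1,-0.1,0.1,0,0]'
python3 -m handwheel '[255,0,0,0,0,0,0, 255,0,0,0,0,0,0, 255,0,0,0,0,0,0, 255,0,0,0,0,0,0, 255,0,0,0,0,0,0]'
python3 - <<'E'
from h import *
st();tgt(.5501,-.0087,.1417,-13.1)
s,c=grab("scene"); cv2.imwrite("pics/s18.png",cv2.resize(c["color"][150:250,200:310],None,fx=6,fy=6,interpolation=cv2.INTER_CUBIC))
s,c=grab("wrist"); cv2.imwrite("pics/w18.png",c["color"])
E
```

```text
time_s: 21.97
tool_pos: [0.5492, -0.0088, 0.1492]
orientation: [0.18, 1.566, -0.179]
contact_force: [-0.5, -0.0, -2.2]
opening: 0.0351
time_s: 22.38
tool_pos: [0.5497, -0.0088, 0.1499]
orientation: [0.18, 1.565, -0.179]
contact_force: [-0.2, -0.5, -3.1]
opening: 0.0349
t 22.38 pos [ 0.5497 -0.0088  0.1499] jaw az -13.1 tilt x [-1.2e-03  9.0e-04 -1.0e+00] zz -0.0014 F [-0.15 -0.47 -3.09] T [ 0.05   0.015 -0.013] op 0.0349 q [-1.520e-01 -6.100e-02  1.866e+00  1.000e-03  1.339e+00  7.700e-02]
t 22.38 shift [0.82 0.02 0.04] turn [ 0.   -0.08 -0.03]
```

View pics/s18.png

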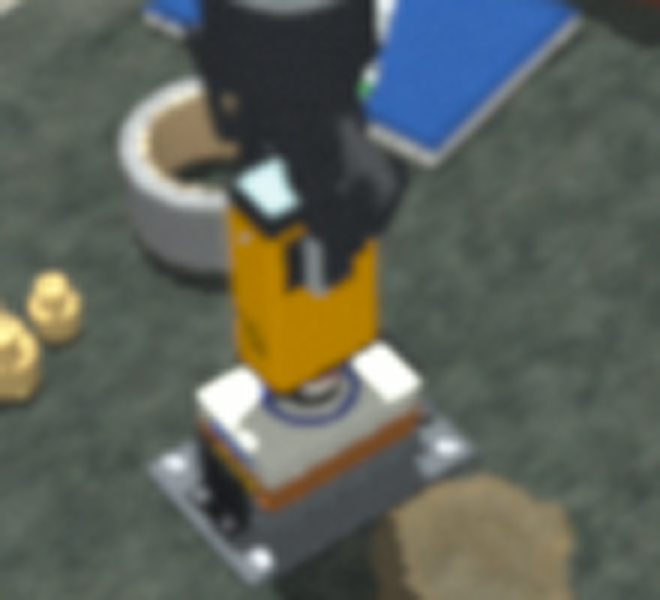

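View pics/w18.png

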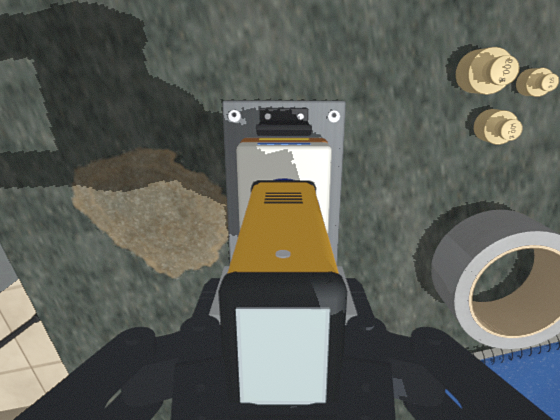

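The nose is inside the blue ring in the scene crop (312,392), hovering about 2 mm above the plate. Press down gradually.

```bash

python3 -m handwheel '[255,0.15,0,0,0,0,0, 255,0.3,0,0,0,0,0, 255,0.45,0,0,0,0,0, 255,0.5,0,0,0,0,0, 255,0.5,0,0,0,0,0]'
python3 -c "
from h import *
st()"
python3 -m handwheel '[255,0.1,0,0,0,0,0, 255,0.2,0,0,0,0,0, 255,0.3,0,0,0,0,0, 255,0.3,0,0,0,0,0, 255,0.3,0,0,0,0,0]'
python3 -m handwheel '[255,0,0,0,0,0,0, 255,0,0,0,0,0,0, 255,0,0,0,0,0,0, 255,0,0,0,0,0,0]'
python3 - <<'E'
from h import *
st();tgt(.5501,-.0087,.1417,-13.1)
E
```

```text
time_s: 22.9
tool_pos: [0.5498, -0.0088, 0.1452]
orientation: [0.18, 1.564, -0.179]
contact_force: [-0.8, 0.6, 1.1]
opening: 0.0349
t 22.9 pos [ 0.5498 -0.0088  0.1452] jaw az -13.1 tilt x [-9.e-04  9.e-04 -1.e+00] zz -0.0011 F [-0.8   0.61  1.15] T [ 0.047  0.227 -0.019] op 0.0349 q [-1.520e-01 -5.700e-02  1.869e+00  1.000e-03  1.330e+00  7.700e-02]
time_s: 23.32
tool_pos: [0.5499, -0.0089, 0.1422]
orientation: [0.18, 1.564, -0.179]
contact_force: [-0.2, 0.4, 4.1]
opening: 0.0355
time_s: 23.65
tool_pos: [0.5498, -0.0089, 0.1419]
orientation: [0.18, 1.564, -0.179]
contact_force: [-0.1, 0.0, 2.7]
opening: 0.0354
t 23.65 pos [ 0.5498 -0.0089  0.1419] jaw az -13.1 tilt x [-8.e-04  8.e-04 -1.e+00] zz -0.001 F [-0.06  0.05  2.74] T [ 0.024  0.068 -0.01 ] op 0.0354 q [-1.520e-01 -5.300e-02  1.872e+00  1.000e-03  1.324e+00  7.700e-02]
t 23.65 shift [0.02 0.02 0.02] turn [ 0.   -0.06 -0.04]
```

```bash
python3 lean.py; python3 - <<'E'
from h import *
F=[]
for i in range(3):
    s,c=grab("scene"); F.append(s["contact_force"][2])
cv2.imwrite("pics/s19.png",cv2.resize(c["color"][190:245,225:285],None,fx=10,fy=10,interpolation=cv2.INTER_CUBIC))
s,c=grab("wrist"); cv2.imwrite("pics/w19.png",c["color"]); T=cloud(c,c["tool_from_camera"]); F.append(s["contact_force"][2]); print("F",F)
m=(abs(T[...,0]+.05)<.007)&(abs(T[...,2])<.03)&(abs(T[...,1])<.05);r=platefit(c,c["tool_from_camera"],m,0); print("top x",np.median(T[r[2]],0))
P=wpose(s,c);W=cloud(c,P); m=(abs(W[...,2]-.06)<.007)&(abs(W[...,0]-.55)<.06)&(abs(W[...,1]+.01)<.06); m[240:]=0
print("plate z",np.median(W[m],0)); st()
s,c=grab("top"); cv2.imwrite("pics/t19.png",c["color"])
E
```

```text
front face n 5046 lean deg -0.04 y at axis ref x=0.067 0.0291 y at x=-.05 0.0292 x range -0.03 0.061
-0.02 -0.016 0.0186 0.0013
0.0 -0.016 0.018 0.001
0.02 -0.0157 0.0179 0.0011
0.04 -0.0156 0.0177 0.0011
0.055 -0.0159 0.0186 0.0013
F [np.float64(3.101502006724786), np.float64(2.592065171502391), np.float64(3.5048104086783938), np.float64(3.051233009996145)]
top x [-0.05278741  0.01232843  0.00077422]
plate z [0.5591079  0.02187005 0.05955991]
t 23.9 pos [ 0.5498 -0.0089  0.1419] jaw az -13.1 tilt x [-8.e-04  8.e-04 -1.e+00] zz -0.001 F [-0.08 -0.42  3.43] T [0.002 0.007 0.062] op 0.0352 q [-1.520e-01 -5.300e-02  1.872e+00  1.000e-03  1.324e+00  7.700e-02]
```

View pics/s19.png

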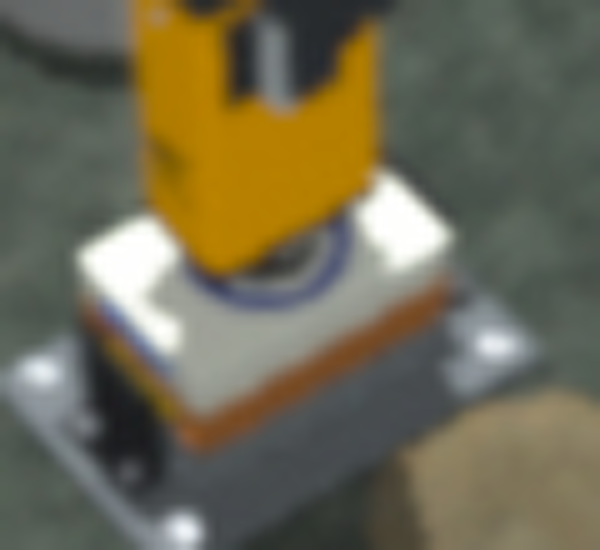

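View pics/w19.png

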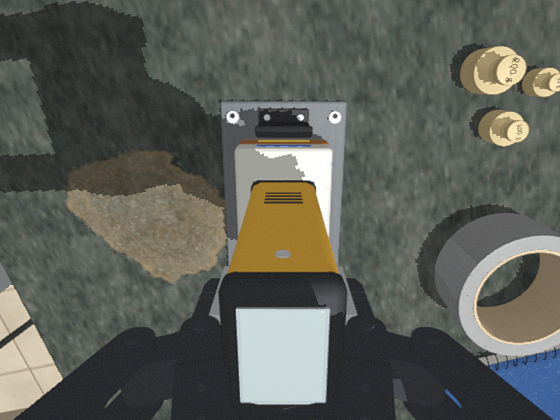

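View pics/t19.png

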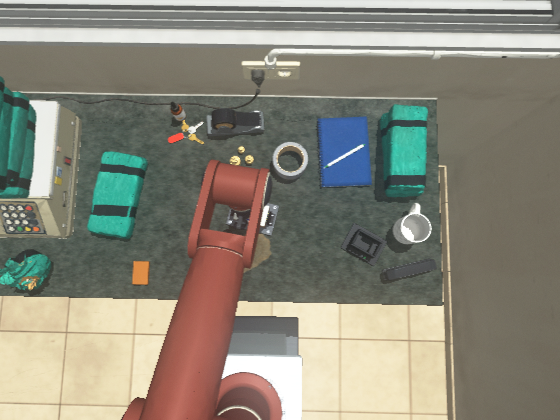

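The final view shows the nose inside the ring, (275,255) in the crop, with the white band partly visible, and the stack flush. Net push is about 5.7 N and stroke about 5.3 mm. I'll add half a millimetre for margin, settle and check.

```bash

python3 -m handwheel '[255,0.05,0,0,0,0,0, 255,0.05,0,0,0,0,0, 255,0.05,0,0,0,0,0, 255,0.05,0,0,0,0,0, 255,0.05,0,0,0,0,0]'
python3 -m handwheel '[255,0,0,0,0,0,0, 255,0,0,0,0,0,0, 255,0,0,0,0,0,0, 255,0,0,0,0,0,0, 255,0,0,0,0,0,0]'
python3 - <<'E'
from h import *
st()
s,c=grab("scene"); cv2.imwrite("pics/s20.png",cv2.resize(c["color"][190:245,225:285],None,fx=10,fy=10,interpolation=cv2.INTER_CUBIC))
E
python3 lean.py
```

```text
time_s: 24.37
tool_pos: [0.5498, -0.0089, 0.1414]
orientation: [0.18, 1.564, -0.179]
contact_force: [-0.0, 0.2, 3.9]
opening: 0.0353
time_s: 24.78
tool_pos: [0.5498, -0.0089, 0.1414]
orientation: [0.18, 1.564, -0.179]
contact_force: [1.6, -0.6, 3.6]
opening: 0.0353
t 24.78 pos [ 0.5498 -0.0089  0.1414] jaw az -13.1 tilt x [-8.e-04  8.e-04 -1.e+00] zz -0.001 F [ 1.64 -0.59  3.59] T [ 0.018 -0.347 -0.018] op 0.0353 q [-1.520e-01 -5.300e-02  1.872e+00  1.000e-03  1.323e+00  7.700e-02]
front face n 5050 lean deg -0.02 y at axis ref x=0.067 0.0291 y at x=-.05 0.0291 x range -0.03 0.061
-0.02 -0.0162 0.0187 0.0013
0.0 -0.0159 0.018 0.0011
0.02 -0.0156 0.0178 0.0011
0.04 -0.0154 0.0179 0.0012
0.055 -0.0159 0.0186 0.0013
```

View pics/s20.png

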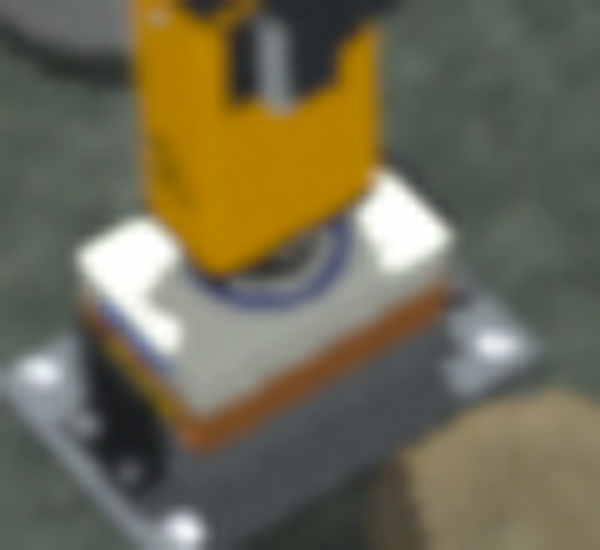

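The pose is steady, the meter is upright (lean 0.02°) and no red shows. The stroke is about 5.8 mm by pose, and the net force of about 6.2 N agrees. I'm handing in.

```bash
python3 -c "
from plant import bot
print(bot.sign_off())"
```

```text
the job is handed in; nothing more can be done
None
```

I placed the plain 60 x 90 mm orange plate in the holder and the white plate on top of it with the ring up. I then took the meter from its cradle and handed in at about 25 s, still holding it pressed on the ring.

**Last checks:**
- **Plates:** the two plate fits agree within about 0.3 mm and 0.1°. The white plate's top is at 59.7 mm, so both are seated.
- **Meter position:** the nose is about 0.5 mm from the ring's centre. The meter leans less than 0.1°, and its broad sides are within about 0.1° of the plates' long edges.
- **Press:** the stroke is about 5.8 mm by arm pose, and about 6.2 N of net push agrees with that. The wanted range is 3 to 9 mm.
- **Other things:** they looked undisturbed in the top view taken just before the last half-millimetre of press.

**Less certain:**
- The bands themselves are only a few pixels high in the scene camera. No red shows, but the stroke rests mainly on pose and force.
- The top camera put the holder and plates about 2–3 mm nearer the robot than the wrist camera did. I went by the wrist camera, and the scene camera agreed with it on the holder.

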